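# Draw the power module out of the burn-in rack and centre it on the cooling fan

### The job

The finned power module has finished its burn-in: take the long hook picker from its rest, reach into the rack bay with it, hook the module's wire bail and draw the module out onto the cooling stage in front. Touch the module with the picker only, never with the gripper, and nudge it from whichever sides are needed until it stands centred over the middle of the round fan guard, square with the stage and with its bail still pointing away from the rack. Then lay the picker back in its rest as you found it, and keep the module upright and everything else on the bench where it is.

Things in the scene. Friction and masses are not known exactly. Their poses are not given: they have to be found in the camera images.
- picker: Long hook picker, loose, 130 g: square black grip 24 x 24 x 120 mm, origin at its middle, then a straight steel shaft 8 mm thick along own +y, its end bent 90 degrees down (-z) into a plain prong 8 mm thick, 220 mm from the origin. The prong's lower end is 34 mm below the shaft's axis. +z is up as it lies in the rest.
- hook_tip (a point): Lower end of the picker's hook prong: 220 mm along own +y and 34 mm along -z from the picker's origin.
- rest: Fixed dark steel rest for the picker: base plate 44 x 240 x 10 mm, an open flared cradle 12 mm long at y = -48 mm holding the grip's rear, a V fork at y = +145 mm holding the shaft. Origin on the table. The picker lying in it has parallel axes and its origin 64 mm above the rest's origin. Lift it straight up; lower it straight in (the cradle guides up to 6 mm sideways).
- rack: Fixed rack with two narrow open-topped bays, mouths facing its -y. Origin on the table under the middle of the mouths, +y into the bays. Bays: 66 mm wide, centred at x = -35 and +35 mm, 262 mm deep, floor 26 mm and side sheets 137 mm above the table. A closed control section 143 mm high fills x = -73 to -139 mm, its knobs 15 mm proud of the mouths.
- module: Finned aluminium power module, loose, about 0.3 to 0.5 kg, 56 mm (x) x 90 mm (y) x 60 mm high, standing deep in one of the two bays. Origin at the centre of its underside; -y points to its bail and the bay's mouth.
- bail (a point): Middle of the bar of the module's bail, a rigid level U of 6 mm wire: bar 42 mm long, parallel to the module's x, 79 mm from the origin along -y, 34 mm above the underside; 31 mm free between bar and module. The picker's prong goes over the bar and down into that gap.
- card_module: Fixed card module with a flat upright front panel 56 x 96 mm, no bail, in the other bay; stays where it is. Its origin is under its rear part; the panel is 115 mm towards the mouth.
- stage: Fixed cooling stage in front of the rack, 4 mm from it and parallel to it: low grey housing 230 mm (x) x 216 mm (y) x 24 mm high; flat top, 2 mm lower than the bays' floor. Origin on the table under its middle, +y to the rack, whose mouth is 112 mm away. It stands up to 20 mm to either side of the middle of the bays.
- fan_centre (a point): Centre of the round wire fan guard, 116 mm across, flush in the middle of the stage's top.
- breadboard: White plug board, 55 x 165 x 14 mm high with its chips, lying flat on the bench; leave alone. Origin under its centre.
- circuit_board: Bare green circuit board on short feet, 100 x 140 x 21 mm high; leave alone. Origin under its centre.
- screwdriver: Screwdriver, about 200 mm long, lying on the bench; leave alone.
- solder_spool: Grey solder spool standing on its flange, 60 mm across, 45 mm high; leave alone.
- mug: White mug, 82 mm across, 95 mm high; leave alone.
- headphones: Black headphones lying flat, cups 80 mm across and 170 mm apart, 35 mm high; leave alone. Origin between the cups.
- mouth_rail (a point): Middle of the underside of the rack's top front rail, a bar 12 x 12 mm that crosses both bays just inside their mouths, 131 mm above the table: what enters by the mouth passes below it.

How it is judged:
By the outcome, as a careful person would: the job done as asked, in the order asked, and still so for the second after the job is handed in, with the robot touching nothing.
It also fails if it takes over 64 s, if anything falls off the work surface, if the arm or the gripper's body presses on something with over 40 N, if the wrist force passes 120 N, or if a joint passes its speed limit or range.

### The arm

A 6-joint arm with a two-finger parallel gripper is mounted at the origin on the work surface. World frame = base frame: x ahead of the robot, y to its left, z up, the work surface at z = 0. Lengths are in mm, angles in rad, forces in N, time in s.
With the tool pointing down it reaches from about 400 to 925 mm from the base axis. Payload 12.5 kg.
Tool frame: the origin (TCP) lies on the mounting face of the last link; the fingertips stand 190 mm ahead of it and the grasp point (between the pads) lies 171 mm ahead of it (env.grasp_offset is the distance from the TCP to the grasp point, in mm); z points along the fingers, y is the direction in which the jaws open and shut (so a half turn about z gives the same grasp; the last joint's range is limited). The gripper opens to 95 mm and grips with 3 to 60 N. Pads are 20 mm wide; open, the fingers measure 119 mm over their backs; the gripper's body (75 mm by 180 mm) begins 59 mm behind the grasp point.
Start: joints at [1.008, 0.491, 1.559, -0, 1.092, -0.106], TCP at [275.652, 560.929, 404.761] pointing down, gripper open.
Joint ranges: [-3.1, 3.1], [-0.84, 2.19], [0.05, 2.79], [-1.13, 4.28], [0.06, 2.93], [-2.69, 2.69]. Speed limits (rad/s): [2.22, 2.22, 2.79, 3.14, 3.14, 3.14].

### API

Orientations are given as [roll, pitch, yaw] about the fixed x, y, z axes, in that order (R = Rz(yaw) Ry(pitch) Rx(roll)).
In Python, from cell import env, viewer gives the robot as it stands.
- The arm moves only by the tool play_rows, never from a script. Its argument "increments" is a list of rows, each an object of numbers: "dx", "dy", "dz": the shift along the tool's x, y, z in mm; "rx", "ry", "rz": the turn, a rotation vector about the tool's x, y, z in units of 6 degrees (1.0 is 6 degrees). A call has 1 to 8 rows; each row is the pose to reach, as a shift and turn from the pose measured when the call began, along the tool's axes at that moment; what a row does not reach only later rows make up. A row lasts 1/12 s, in which the tool goes at most 41.7 mm and 7.16 degrees, less where a joint would pass 70% of its speed; a pose out of reach is approached as far as the arm can. A call with a gripper value outside its range is refused whole. "fingers" is the opening, from 0 (shut) to 1 (fully open), set as the call begins (left out, the last holds). The fingers move at their own pace and stop on an object; the grip force is fixed at half the most. Time passes only in rows, so rows that repeat a pose let the fingers close. It gives the time, the measured TCP pose, the force and the opening at its end, in the units of the state.
- env.state(): the state, without advancing time (a new reading comes with each control period).
- viewer.read_camera(name): name is "scene" or "top"; returns a dict with "image" (384x512x3 uint8, red, green, blue), "fx", "fy", "cx", "cy" (pixels), "k1" (the pictures are not rectified: a ray, as slopes to the right and down, at radius r is drawn at 1 + k1 r^2 times it, then the intrinsics apply), "rvec" (rotation vector, rad) and "tvec" (3), from world to camera coordinates, as OpenCV has them. Camera axes: x right, y down, z forward; pixel columns grow to the right and rows downward; lengths in mm; the calibration is good to about 2 mm. A picture is of the moment at which its call begins. There is no depth.
- env.job_done(): hands the job in, once; it reports no verdict.
The state is a dict: "t": time; "joints": joint angles; "qvel": joint speeds; "tau": joint torques, N m; "eef_pos": TCP position; "tcp_rot": TCP orientation; "ft_force": force on the tool from outside, world axes, zero at the start; "moment": the same for the moment, N m; "opening": opening from 0.0 (shut) to 1.0 (fully open).
Only numpy, scipy, OpenCV 4.12 (cv2) and the standard library are available. Lean on these libraries where they do the work, as an engineer would, in place of code of your own. Each camera call takes 0.05 s, during which the arm holds its last target.

## Working session

There is one attempt and no reset: what is moved stays moved. The work goes in short steps, Python scripts to look and compute and a tool call to move; the robot and the scene stay as the last step left them, time stands still between calls to the robot, and variables do not carry over. Pictures are saved under pics/ and viewed, and the job is handed in when it is done.

Besides the shell and the picture viewer there is one more tool, called after "Call:" as name(argument=value, ...) on one line, values as JSON. play_rows: Moves the arm, as the interface text tells. Its arguments: {"type":"object","properties":{"increments":{"type":"array","items":{"type":"object","properties":{"dx":{"type":"number"},"dy":{"type":"number"},"dz":{"type":"number"},"rx":{"type":"number"},"ry":{"type":"number"},"rz":{"type":"number"}}}},"fingers":{"type":"number"}},"required":["increments"]}

```bash
ls; mkdir -p pics; python3 - <<'E'
from cell import env, viewer
import cv2,json,numpy as np
print(env.state())
print(env.grasp_offset)
for n in ("scene","top"):
    c=viewer.read_camera(n); im=c.pop("image"); print(n,c)
    cv2.imwrite(f"pics/{n}0.png",im[:,:,::-1])
E
```

```text
pics
{'t': 0.0, 'joints': array([ 1.00838713e+00,  4.91555357e-01,  1.55947912e+00, -2.14172893e-05,
        1.09170163e+00, -1.05579105e-01]), 'qvel': array([-0.00086009, -0.00097933,  0.00059543, -0.00256271,  0.00029474,
       -0.00162455]), 'tau': array([ 2.19750822e-03, -6.12652659e+01, -2.58177084e+01,  6.93114591e-02,
        4.82737343e-02, -1.89269936e-04]), 'eef_pos': array([275.63698461, 560.88778862, 404.15402035]), 'tcp_rot': array([-3.14045357e+00, -1.01611607e-04,  2.68477239e+00]), 'ft_force': array([-0.44532148,  0.40409407, -0.36685228]), 'moment': array([ 0.09853454, -0.00053575, -0.05936864]), 'opening': 1.002560698836022}
171.3
scene {'fx': 353.697676602945, 'fy': 353.697676602945, 'cx': 252.71069405051063, 'cy': 191.6477436448757, 'k1': -0.08498063077233582, 'rvec': array([ 0.91283864,  2.38766774, -1.16188734]), 'tvec': array([ 387.59867608,  -81.87852974, 1533.13848996])}
top {'fx': 353.74886607856763, 'fy': 353.74886607856763, 'cx': 260.4898735338513, 'cy': 194.90780790482205, 'k1': -0.10341309082360013, 'rvec': array([ 2.14881697, -2.13851317,  0.17470567]), 'tvec': array([ -60.57518498,  507.487243  , 1407.3544893 ])}
```

View pics/scene0.png

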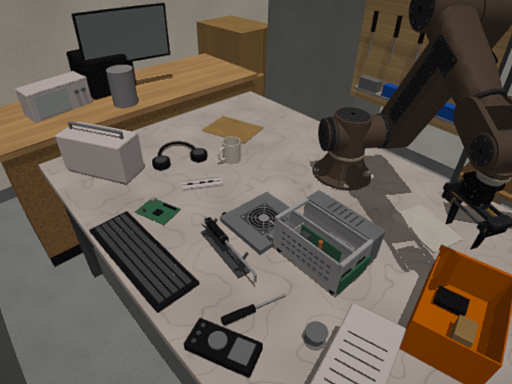

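View pics/top0.png

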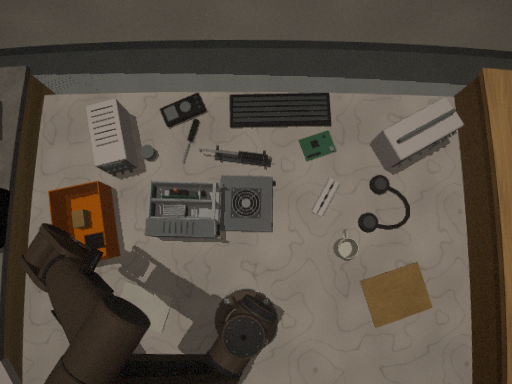

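```bash
cat > h.py <<'E'
import numpy as np,cv2
from cell import env,viewer
class Cam:
    def __init__(s,n):
        c=viewer.read_camera(n); s.im=c["image"][:,:,::-1].copy(); s.c=c
        s.R=cv2.Rodrigues(np.array(c["rvec"]))[0]; s.t=np.array(c["tvec"])
        s.K=np.array([[c["fx"],0,c["cx"]],[0,c["fy"],c["cy"]],[0,0,1.]]); s.d=np.array([c["k1"],0,0,0,0.])
    def proj(s,P):
        return cv2.projectPoints(np.array(P,float).reshape(-1,1,3),np.array(s.c["rvec"]),s.t,s.K,s.d)[0].reshape(-1,2)
    def ray(s,px):
        u=cv2.undistortPoints(np.array(px,float).reshape(-1,1,2),s.K,s.d).reshape(-1,2)
        d=np.c_[u,np.ones(len(u))]@s.R
        return -s.R.T@s.t,d
    def plane(s,px,z):
        o,d=s.ray(px); k=(np.asarray(z)-o[2])/d[:,2]; return o+k[:,None]*d
def crop(im,x0,y0,x1,y1,f,name):
    cv2.imwrite(name,cv2.resize(im[y0:y1,x0:x1],None,fx=f,fy=f,interpolation=cv2.INTER_CUBIC))
E
python3 - <<'E'
from h import *
t=Cam("top");s=Cam("scene")
crop(t.im,140,135,290,250,5,"pics/topc.png")
crop(s.im,190,180,390,300,4,"pics/scc.png")
E
```

```text
(no output)
```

View pics/topc.png

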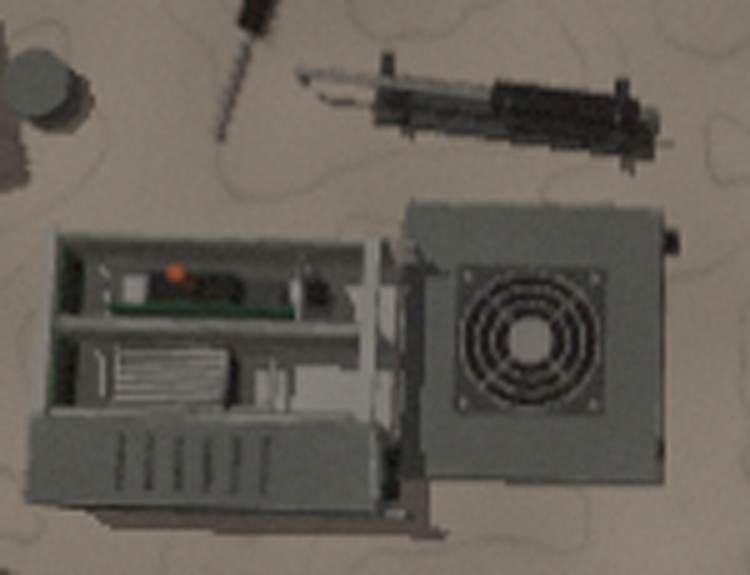

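View pics/scc.png

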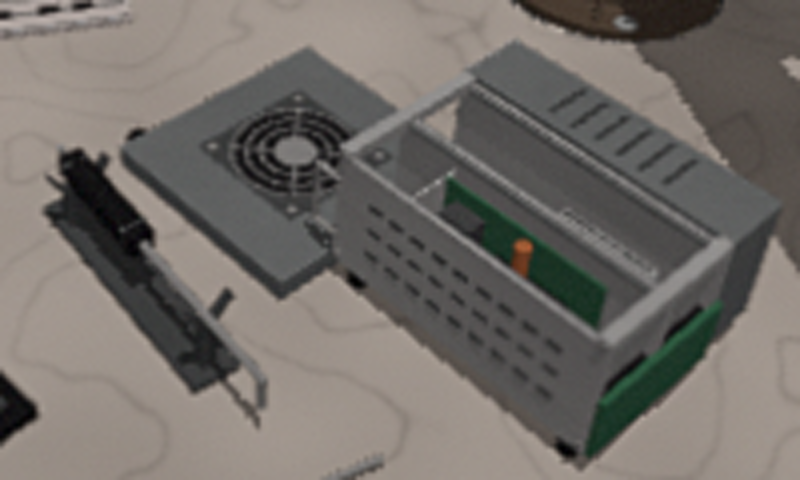

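```bash
python3 - <<'E'
from h import *
t=Cam("top");s=Cam("scene")
def br(im): return (255*(im/255.)**0.55).astype(np.uint8)
crop(br(t.im),195,140,278,175,9,"pics/a1.png")
crop(br(s.im),195,208,265,290,7,"pics/a2.png")
crop(br(t.im),142,175,277,245,5.9,"pics/a3.png")
E
```

```text
(no output)
```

View pics/a1.png

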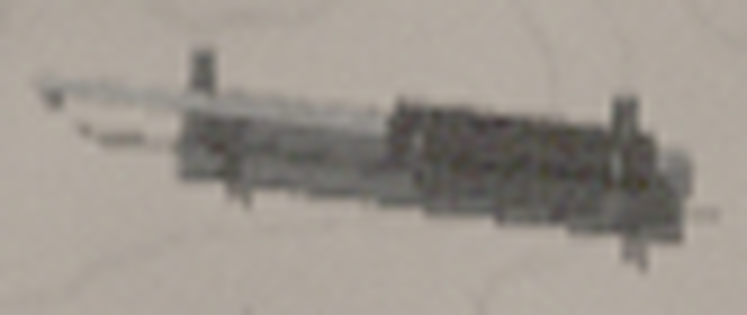

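View pics/a2.png

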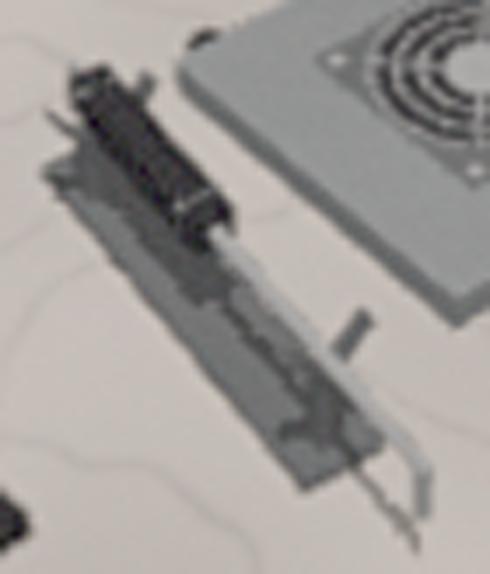

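View pics/a3.png

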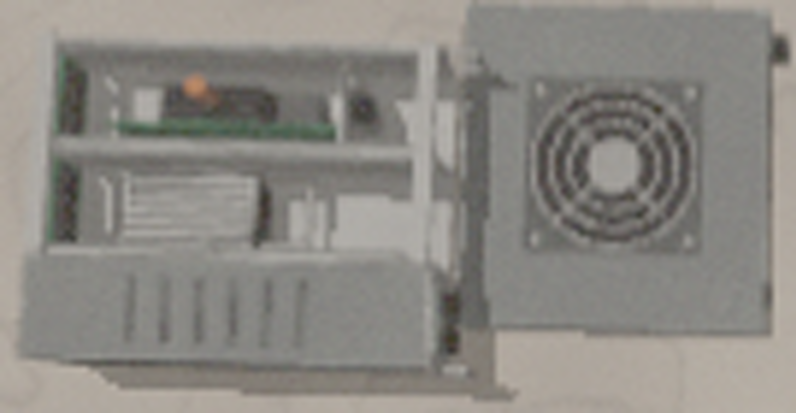

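```bash
python3 - <<'E'
from h import *
t=Cam("top");s=Cam("scene")
print("cam",-t.R.T@t.t,-s.R.T@s.t)
f=lambda p,x0,y0,k:np.array([[x0+(u+.5)/k-.5,y0+(v+.5)/k-.5] for u,v in p])
A=f([(40,84),(190,100),(385,118),(400,100),(655,133)],195,140,9)
print("picker top z68:\n",t.plane(A[:3],68).round(1),"\n",t.plane(A[3:],76).round(1))
B=f([(215,235),(375,418),(420,470),(425,515)],195,208,7)
print("scene shaft z64",s.plane(B[:3],66).round(1), s.plane(B[3:],30).round(1))
F=f([(612,166),(540,88),(691,92),(692,241),(536,242)],142,175,5.9)
print("fan",t.plane(F,24).round(1))
S=f([(466,5),(772,10),(770,333),(466,326)],142,175,5.9)
print("stage",t.plane(S,24).round(1))
M=f([(124,176),(257,176),(259,243),(120,243)],142,175,5.9)
print("mod top",t.plane(M,86).round(1))
L=f([(300,190),(300,245),(322,190),(322,245)],142,175,5.9)
print("bail?",t.plane(L,60).round(1))
Rk=f([(425,46),(425,255),(436,255),(430,46),(48,46),(25,260),(20,352),(432,362)],142,175,5.9)
print("rack",t.plane(Rk,[137]*5+[143]*3).round(1))
E
```

```text
cam [ 283.50075326  -48.4713174  1469.40027484] [1147.60442669  662.76630213  866.71527349]
picker top z68:
 [[693.4 195.5  68. ]
 [686.  126.6  68. ]
 [677.8  37.6  68. ]] 
 [[684.   30.4  76. ]
 [669.3 -85.   76. ]]
scene shaft z64 [[676.1  37.5  66. ]
 [692.6 163.5  66. ]
 [697.1 196.   66. ]] [[691.4 193.9  30. ]]
fan [[477.3   4.2  24. ]
 [532.3  55.4  24. ]
 [530.1 -50.8  24. ]
 [425.  -52.   24. ]
 [423.7  56.4  24. ]]
stage [[ 591.7  108.8   24. ]
 [ 589.2 -107.7   24. ]
 [ 361.5 -106.2   24. ]
 [ 365.1  104.    24. ]]
mod top [[460.3 330.2  86. ]
 [460.9 240.   86. ]
 [415.8 237.   86. ]
 [415.1 330.9  86. ]]
bail? [[454.8 215.5  60. ]
 [417.1 214.3  60. ]
 [454.9 200.4  60. ]
 [417.3 199.3  60. ]]
rack [[540.2 122.6 137. ]
 [404.  119.3 137. ]
 [404.  112.2 137. ]
 [540.2 119.3 137. ]
 [539.2 370.9 137. ]
 [398.1 376.8 143. ]
 [339.2 377.2 143. ]
 [335.5 112.6 143. ]]
```

```bash
python3 - <<'E'
from h import *
t=Cam("top");s=Cam("scene")
def br(im): return (255*np.clip(im/150.,0,1)**0.6).astype(np.uint8)
crop(br(t.im),198,143,232,166,22,"pics/b1.png")
crop(br(t.im),232,146,276,170,18,"pics/b2.png")
crop(br(t.im),160,200,212,220,15,"pics/b3.png")
crop(br(s.im),200,212,232,246,17,"pics/b4.png")
E
```

```text
(no output)
```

View pics/b1.png

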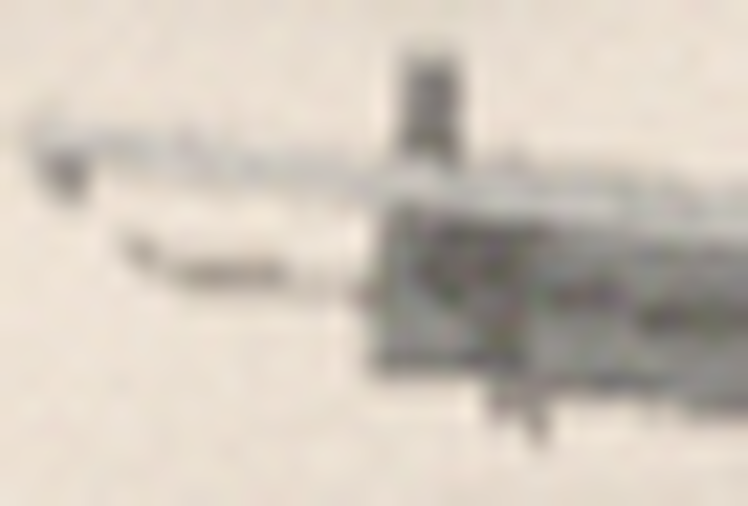

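View pics/b2.png

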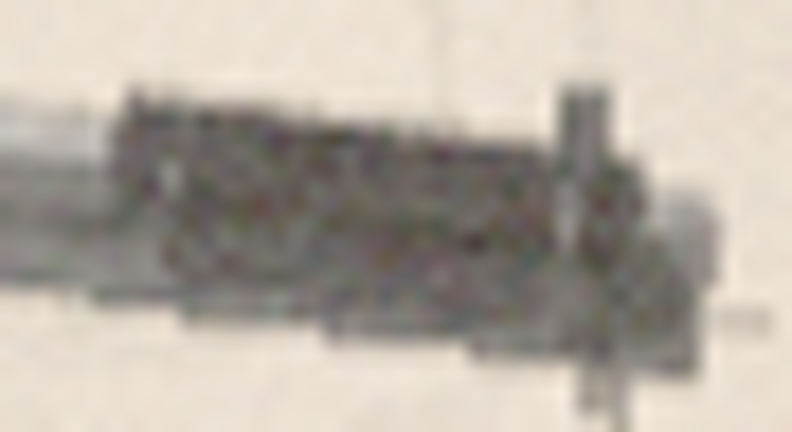

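View pics/b3.png

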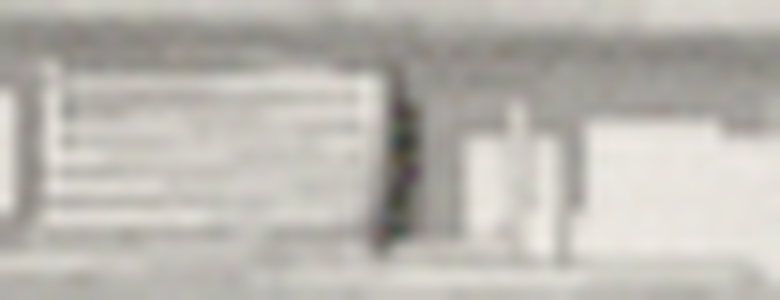

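View pics/b4.png

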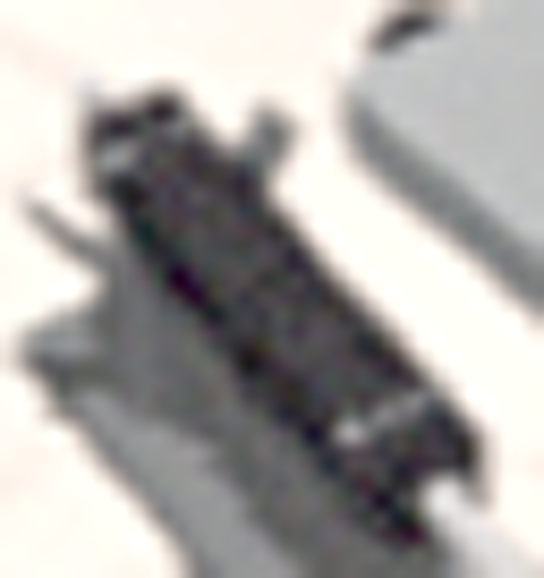

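```bash
python3 - <<'E'
from h import *
t=Cam("top");s=Cam("scene")
f=lambda p,x0,y0,k:np.array([[x0+(u+.5)/k-.5,y0+(v+.5)/k-.5] for u,v in p])
print("shaft",t.plane(f([(40,135),(200,155),(350,178),(550,190),(700,205)],198,143,22),67).round(1))
print("grip+x edge, front, rear",t.plane(f([(130,95),(340,122),(550,150),(118,150),(645,195)],232,146,18),76).round(1))
print("plate",t.plane(f([(380,372)],198,143,22),10).round(1),t.plane(f([(695,372)],232,146,18),10).round(1))
# scene: grip top edge far side (-x): (185,100)->(480,440) , near-side top edge (100,160)->(400,~520)
print("scene grip",s.plane(f([(185,105),(470,430),(100,150),(355,440)],200,212,17),76).round(1))
print("module top",t.plane(f([(45,72),(382,72),(380,228),(45,222)],160,200,15),86).round(1))
print("bail",t.plane(f([(516,105),(516,245)],160,200,15),60).round(1))
# fan by mask centroid
b=t.im.mean(2); 
E
```

```text
shaft [[694.7 194.3  67. ]
 [690.8 164.2  67. ]
 [686.5 135.9  67. ]
 [684.3  98.5  67. ]
 [681.5  70.5  67. ]]
grip+x edge, front, rear [[683.4  31.4  76. ]
 [677.4 -16.2  76. ]
 [671.1 -63.7  76. ]
 [670.6  33.9  76. ]
 [660.7 -85.1  76. ]]
plate [[664.  136.5  10. ]] [[635.7 -98.7  10. ]]
scene grip [[651.3 -71.7  76. ]
 [665.8  34.5  76. ]
 [671.6 -72.1  76. ]
 [683.3  22.6  76. ]]
module top [[460.6 330.5  86. ]
 [461.2 240.6  86. ]
 [419.9 239.6  86. ]
 [420.8 328.7  86. ]]
bail [[455.8 209.5  60. ]
 [418.2 208.3  60. ]]
```

```bash
cat >> h.py <<'E'
from scipy.spatial.transform import Rotation as Ro
def go(x,y,z,psi,roll=np.pi):
    """target grasp point (world) and yaw, tool down -> total increments"""
    s=env.state(); R=Ro.from_euler("xyz",s["tcp_rot"]); T=Ro.from_euler("xyz",[roll,0,psi])
    p=np.array([x,y,z])-T.as_matrix()[:,2]*171.3
    d=R.as_matrix().T@(p-s["eef_pos"]); r=(R.inv()*T).as_rotvec()/np.deg2rad(6)
    print("t%.2f"%s["t"],"d",d.round(1),"r",r.round(2),"F",s["ft_force"].round(1),"op",round(s["opening"],3))
def st():
    s=env.state(); R=Ro.from_euler("xyz",s["tcp_rot"]).as_matrix(); print("grasp",(s["eef_pos"]+171.3*R[:,2]).round(1),"rot",s["tcp_rot"].round(4),"tx",R[:,0].round(3))
E
python3 -c "
from h import *
st();go(667,-25,190,1.449)"
```

```text
grasp [275.7 560.9 233.5] rot [3.1415 0.     2.6848] tx [-0.897  0.441 -0.   ]
t0.60 d [-609.7 -353.2   43.4] r [ 0.  -0.  11.8] F [ 0.4  0.  -0.5] op 0.998
```

Call:
play_rows(increments=[{"dx":-36,"dy":-21,"rz":0.7},{"dx":-72,"dy":-42,"rz":1.4},{"dx":-108,"dy":-63,"rz":2.1},{"dx":-144,"dy":-83,"rz":2.8},{"dx":-180,"dy":-104,"rz":3.5},{"dx":-216,"dy":-125,"rz":4.2},{"dx":-252,"dy":-146,"rz":4.9},{"dx":-288,"dy":-167,"rz":5.6}], fingers=1)

```text
invalid input
```

```bash
python3 -c "
from h import *
st();go(667,-25,170,1.449)"
```

```text
grasp [275.7 560.9 233.5] rot [3.1415 0.     2.6848] tx [-0.897  0.441 -0.   ]
t0.60 d [-609.7 -353.2   63.4] r [ 0.  -0.  11.8] F [ 0.4  0.  -0.5] op 0.998
```

Call:
play_rows(increments=[{"dx":-36,"dy":-21,"dz":0,"rx":0,"ry":0,"rz":0.7},{"dx":-72,"dy":-42,"dz":0,"rx":0,"ry":0,"rz":1.4},{"dx":-108,"dy":-63,"dz":0,"rx":0,"ry":0,"rz":2.1},{"dx":-144,"dy":-83,"dz":0,"rx":0,"ry":0,"rz":2.8},{"dx":-180,"dy":-104,"dz":0,"rx":0,"ry":0,"rz":3.5},{"dx":-216,"dy":-125,"dz":0,"rx":0,"ry":0,"rz":4.2},{"dx":-252,"dy":-146,"dz":0,"rx":0,"ry":0,"rz":4.9},{"dx":-288,"dy":-167,"dz":0,"rx":0,"ry":0,"rz":5.6}])

```text
t: 1.27
eef_pos: [461.2, 282.2, 405.0]
tcp_rot: [3.141, 0.0, 2.095]
ft_force: [0.5, 0.1, 0.1]
opening: 0.999
```

```bash
python3 -c "
from h import *
st();go(667,-25,170,1.449)"
```

```text
grasp [461.2 282.3 233.7] rot [3.141  0.     2.0949] tx [-0.5    0.866 -0.   ]
t1.27 d [-369.    24.4   63.7] r [ 0.01 -0.    6.17] F [0.5 0.1 0.1] op 0.999
```

Call:
play_rows(increments=[{"dx":-40,"dy":3,"dz":3,"rx":0,"ry":0,"rz":0.7},{"dx":-80,"dy":5,"dz":8,"rx":0,"ry":0,"rz":1.4},{"dx":-120,"dy":8,"dz":14,"rx":0,"ry":0,"rz":2.1},{"dx":-160,"dy":11,"dz":22,"rx":0,"ry":0,"rz":2.9},{"dx":-200,"dy":13,"dz":30,"rx":0,"ry":0,"rz":3.6},{"dx":-240,"dy":16,"dz":38,"rx":0,"ry":0,"rz":4.3},{"dx":-280,"dy":18,"dz":46,"rx":0,"ry":0,"rz":5.1},{"dx":-320,"dy":21,"dz":54,"rx":0,"ry":0,"rz":5.8}])

```text
t: 1.93
eef_pos: [640.2, 13.7, 350.7]
tcp_rot: [3.141, -0.0, 1.483]
ft_force: [1.3, 0.5, -0.1]
opening: 0.998
```

```bash
python3 -c "
from h import *
st();go(667,-25,110,1.449)"
```

```text
grasp [640.3  13.7 179.4] rot [ 3.141e+00 -4.000e-04  1.483e+00] tx [0.088 0.996 0.   ]
t1.93 d [-36.2  30.   69.4] r [ 0.01 -0.    0.32] F [ 1.3  0.5 -0.1] op 0.998
```

Call:
play_rows(increments=[{"dx":-18,"dy":15,"dz":20,"rx":0,"ry":0,"rz":0.2},{"dx":-32,"dy":27,"dz":45,"rx":0,"ry":0,"rz":0.3},{"dx":-36,"dy":30,"dz":65,"rx":0,"ry":0,"rz":0.32},{"dx":-36,"dy":30,"dz":69,"rx":0,"ry":0,"rz":0.32},{"dx":-36,"dy":30,"dz":69,"rx":0,"ry":0,"rz":0.32}])

```text
t: 2.35
eef_pos: [666.8, -24.9, 280.3]
tcp_rot: [-3.139, -0.0, 1.449]
ft_force: [0.3, 0.4, 0.8]
opening: 0.998
```

```bash
python3 -c "
from h import *
st();go(667,-25,64,1.449)
t=Cam('top');s=Cam('scene')
def br(im): return (255*np.clip(im/150.,0,1)**0.6).astype(np.uint8)
crop(br(t.im),195,120,285,180,8,'pics/c1.png')
crop(br(s.im),170,170,270,290,5,'pics/c2.png')
# predicted pads
for c in (t,s): print(c.proj([[667,-25,64],[664.2+2.8,-25,76],[693.8,193,64]]).round(1))
"
```

```text
grasp [666.4 -24.7 109. ] rot [-3.1393e+00 -5.0000e-04  1.4492e+00] tx [0.121 0.993 0.   ]
t2.35 d [-0.1  0.3 45. ] r [-0.02 -0.    0.  ] F [0.3 0.4 0.8] op 0.998
[[252.6 155.6]
 [252.6 154.8]
 [199.8 149.1]]
[[215.4 229.8]
 [215.2 227.1]
 [254.7 273.9]]
```

View pics/c1.png

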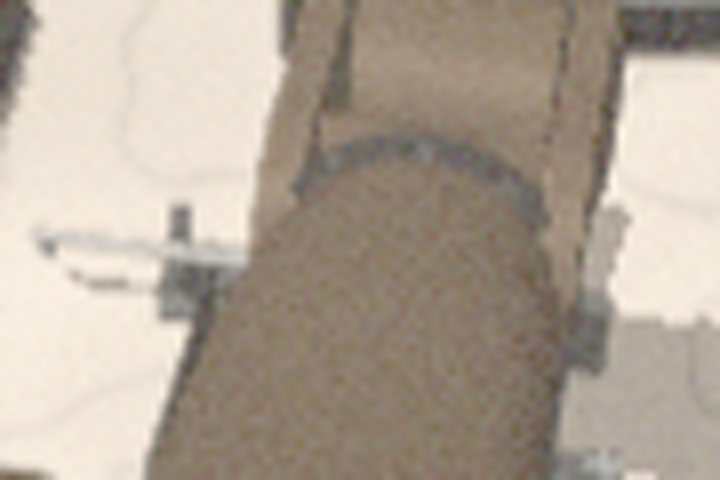

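View pics/c2.png

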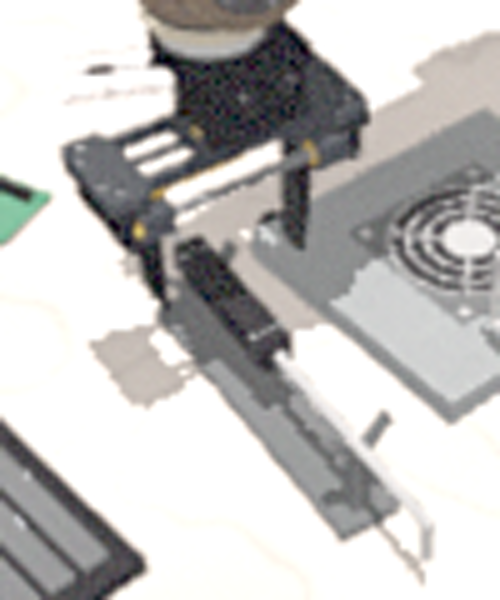

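Call:
play_rows(increments=[{"dx":0,"dy":0,"dz":15,"rx":0,"ry":0,"rz":0},{"dx":0,"dy":0,"dz":32,"rx":0,"ry":0,"rz":0},{"dx":0,"dy":0,"dz":43,"rx":0,"ry":0,"rz":0},{"dx":0,"dy":0,"dz":45,"rx":0,"ry":0,"rz":0},{"dx":0,"dy":0,"dz":45,"rx":0,"ry":0,"rz":0}])

```text
t: 2.87
eef_pos: [667.1, -23.6, 238.2]
tcp_rot: [3.14, -0.0, 1.451]
ft_force: [-0.4, -0.1, 0.0]
opening: 0.997
```

Call:
play_rows(increments=[{"dx":0,"dy":0,"dz":0,"rx":0,"ry":0,"rz":0},{"dx":0,"dy":0,"dz":0,"rx":0,"ry":0,"rz":0},{"dx":0,"dy":0,"dz":0,"rx":0,"ry":0,"rz":0},{"dx":0,"dy":0,"dz":0,"rx":0,"ry":0,"rz":0},{"dx":0,"dy":0,"dz":0,"rx":0,"ry":0,"rz":0},{"dx":0,"dy":0,"dz":0,"rx":0,"ry":0,"rz":0},{"dx":0,"dy":0,"dz":0,"rx":0,"ry":0,"rz":0},{"dx":0,"dy":0,"dz":0,"rx":0,"ry":0,"rz":0}], fingers=0.0)

```text
t: 3.53
eef_pos: [667.1, -23.7, 238.2]
tcp_rot: [3.14, -0.0, 1.451]
ft_force: [-0.2, 0.6, 0.1]
opening: 0.499
```

```bash
python3 -c "
from h import *
st();print(env.state())
t=Cam('top');s=Cam('scene')
def br(im): return (255*np.clip(im/150.,0,1)**0.6).astype(np.uint8)
crop(br(t.im),195,120,285,180,8,'pics/d1.png')
crop(br(s.im),170,170,270,290,5,'pics/d2.png')
"
```

```text
grasp [667.3 -23.6  66.9] rot [ 3.1402e+00 -5.0000e-04  1.4509e+00] tx [0.12  0.993 0.   ]
{'t': 3.5333, 'joints': array([-1.34455874e-01,  7.34644367e-01,  1.58801117e+00,  6.56644832e-04,
        8.17554613e-01, -1.49880078e-02]), 'qvel': array([-2.90737395e-04,  5.52373435e-04,  1.03538837e-03, -1.91717181e-05,
       -5.38932152e-04, -1.22647410e-04]), 'tau': array([ 2.32359474e-03, -7.06959987e+01, -2.03041023e+01,  6.09319517e-02,
        3.43691278e-02,  1.29753839e-04]), 'eef_pos': array([667.06849902, -23.69598053, 238.18701884]), 'tcp_rot': array([ 3.14020322e+00, -4.58854200e-04,  1.45087996e+00]), 'ft_force': array([-0.1750008 ,  0.60841726,  0.14896956]), 'moment': array([-0.04642337,  0.04581633, -0.01497218]), 'opening': 0.4988205546499329}
```

View pics/d2.png

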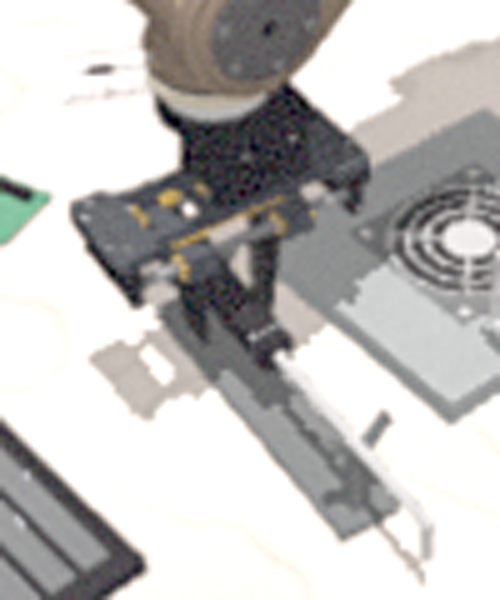

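View pics/d1.png

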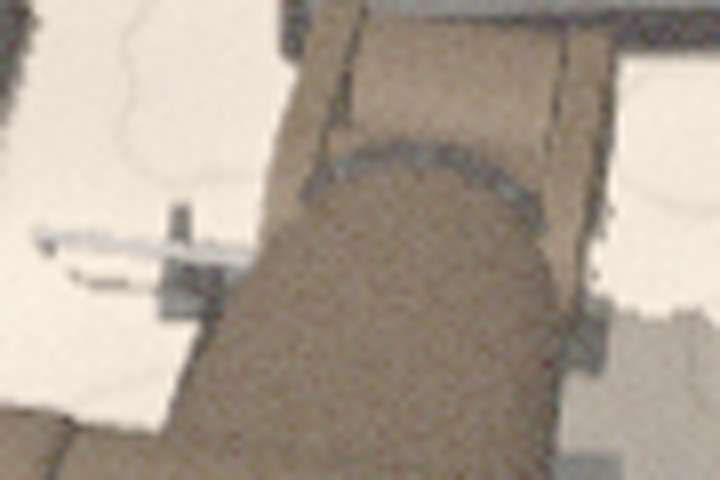

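Call:
play_rows(increments=[{"dx":0,"dy":0,"dz":0,"rx":0,"ry":0,"rz":0},{"dx":0,"dy":0,"dz":0,"rx":0,"ry":0,"rz":0},{"dx":0,"dy":0,"dz":0,"rx":0,"ry":0,"rz":0},{"dx":0,"dy":0,"dz":0,"rx":0,"ry":0,"rz":0},{"dx":0,"dy":0,"dz":0,"rx":0,"ry":0,"rz":0},{"dx":0,"dy":0,"dz":0,"rx":0,"ry":0,"rz":0}])

```text
t: 4.13
eef_pos: [667.0, -23.7, 238.1]
tcp_rot: [3.14, -0.0, 1.451]
ft_force: [-0.9, -0.2, -0.5]
opening: 0.252
```

```bash
python3 -c "
from h import *
st();print(env.state()['ft_force'],env.state()['moment'],env.state()['opening'])
"
```

```text
grasp [667.2 -23.7  66.8] rot [ 3.1404e+00 -4.0000e-04  1.4510e+00] tx [0.12  0.993 0.   ]
[-0.89684369 -0.19257251 -0.48700366] [-0.09672876  0.19770422  0.15622125] 0.2521032108567937
```

Call:
play_rows(increments=[{"dx":0,"dy":0,"dz":-6,"rx":0,"ry":0,"rz":0},{"dx":0,"dy":0,"dz":-16,"rx":0,"ry":0,"rz":0},{"dx":0,"dy":0,"dz":-30,"rx":0,"ry":0,"rz":0},{"dx":0,"dy":0,"dz":-50,"rx":0,"ry":0,"rz":0},{"dx":0,"dy":0,"dz":-75,"rx":0,"ry":0,"rz":0},{"dx":0,"dy":0,"dz":-95,"rx":0,"ry":0,"rz":0},{"dx":0,"dy":0,"dz":-103,"rx":0,"ry":0,"rz":0},{"dx":0,"dy":0,"dz":-103,"rx":0,"ry":0,"rz":0}])

```text
t: 4.8
eef_pos: [667.0, -23.6, 343.8]
tcp_rot: [3.136, -0.0, 1.451]
ft_force: [0.0, 0.6, -1.4]
opening: 0.248
```

```bash
python3 -c "
from h import *
st();print(env.state()['ft_force'],env.state()['moment'],env.state()['opening'])
t=Cam('top');s=Cam('scene')
def br(im): return (255*np.clip(im/150.,0,1)**0.6).astype(np.uint8)
crop(br(t.im),185,100,285,180,7,'pics/e1.png')
crop(br(s.im),170,150,290,290,4,'pics/e2.png')
g=np.array([667.2,-23.7,168.]);ty=np.array([.1197,.9928,0]);
P=[g+ty*60,g+ty*224,g+ty*220-[0,0,34]]
print(((t.proj(P)-[185,100])*7).round(),((s.proj(P)-[170,150])*4).round())
"
```

```text
grasp [667.9 -23.7 172.5] rot [ 3.1363e+00 -4.0000e-04  1.4510e+00] tx [0.119 0.993 0.   ]
[ 0.03744614  0.61467765 -1.44292829] [-0.13527985  0.06366784 -0.01050188] 0.24815066912480946
[[359. 325.]
 [ 63. 290.]
 [ 80. 309.]] [[217. 265.]
 [348. 401.]
 [343. 431.]]
```

View pics/e1.png

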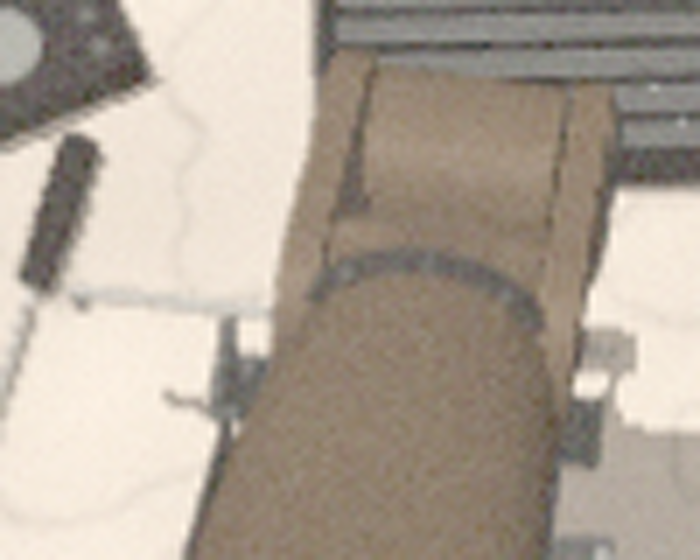

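View pics/e2.png

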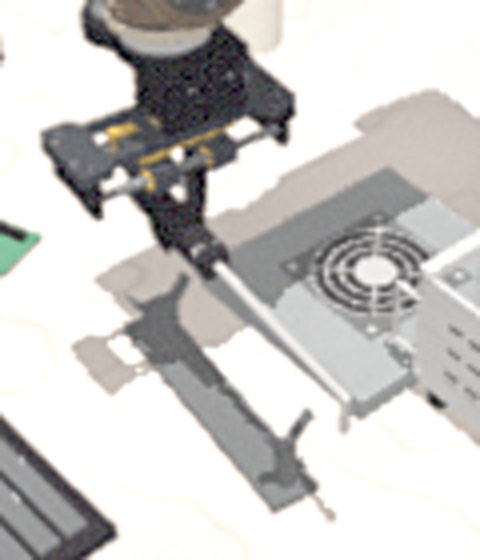

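```bash
python3 -c "
from h import *
go(645,-150,172,1.5);go(437,-150,115,1.571)"
```

```text
t4.90 d [-128.    -6.4   -2.7] r [ 0.01 -0.   -0.47] F [ 1.  -0.2 -1.6] op 0.253
t4.90 d [-152.9 -212.9   54.2] r [ 0.01 -0.   -1.15] F [ 1.  -0.2 -1.6] op 0.253
```

Call:
play_rows(increments=[{"dx":-20,"dy":-1,"dz":0,"rx":0,"ry":0,"rz":-0.1},{"dx":-50,"dy":-2,"dz":0,"rx":0,"ry":0,"rz":-0.2},{"dx":-85,"dy":-4,"dz":0,"rx":0,"ry":0,"rz":-0.3},{"dx":-115,"dy":-12,"dz":0,"rx":0,"ry":0,"rz":-0.4},{"dx":-130,"dy":-40,"dz":0,"rx":0,"ry":0,"rz":-0.5},{"dx":-135,"dy":-75,"dz":5,"rx":0,"ry":0,"rz":-0.7},{"dx":-140,"dy":-110,"dz":15,"rx":0,"ry":0,"rz":-0.9},{"dx":-145,"dy":-145,"dz":25,"rx":0,"ry":0,"rz":-1.1}])

```text
t: 5.57
eef_pos: [503.4, -150.4, 314.0]
tcp_rot: [-3.141, -0.001, 1.567]
ft_force: [0.9, -0.3, -1.2]
opening: 0.246
```

```bash
python3 -c "
from h import *
st();go(437,-150,115,1.571)"
```

```text
grasp [ 503.2 -150.2  142.7] rot [-3.1408e+00 -1.0000e-03  1.5667e+00] tx [0.004 1.    0.001]
t5.57 d [  0.1 -66.4  27.8] r [-0.01 -0.01 -0.04] F [ 0.9 -0.3 -1.2] op 0.246
```

Call:
play_rows(increments=[{"dx":0,"dy":-25,"dz":8,"rx":0,"ry":0,"rz":-0.02},{"dx":0,"dy":-45,"dz":16,"rx":0,"ry":0,"rz":-0.04},{"dx":0,"dy":-60,"dz":23,"rx":0,"ry":0,"rz":-0.04},{"dx":0,"dy":-66,"dz":28,"rx":0,"ry":0,"rz":-0.04},{"dx":0,"dy":-66,"dz":28,"rx":0,"ry":0,"rz":-0.04},{"dx":0,"dy":-66,"dz":28,"rx":0,"ry":0,"rz":-0.04}])

```text
t: 6.07
eef_pos: [437.9, -150.3, 285.7]
tcp_rot: [-3.14, -0.001, 1.571]
ft_force: [0.1, 0.5, -0.9]
opening: 0.251
```

```bash
python3 -c "
from h import *
st()
t=Cam('top');s=Cam('scene')
def br(im): return (255*np.clip(im/150.,0,1)**0.6).astype(np.uint8)
crop(br(t.im),142,170,292,250,5,'pics/f1.png')
crop(br(s.im),190,170,350,290,5,'pics/f2.png')
"
```

```text
grasp [ 437.7 -150.   114.4] rot [-3.1403e+00 -1.3000e-03  1.5706e+00] tx [0.    1.    0.001]
```

View pics/f1.png

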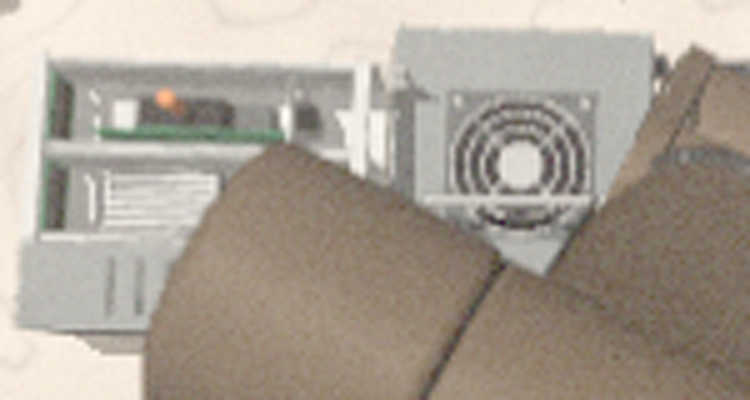

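View pics/f2.png

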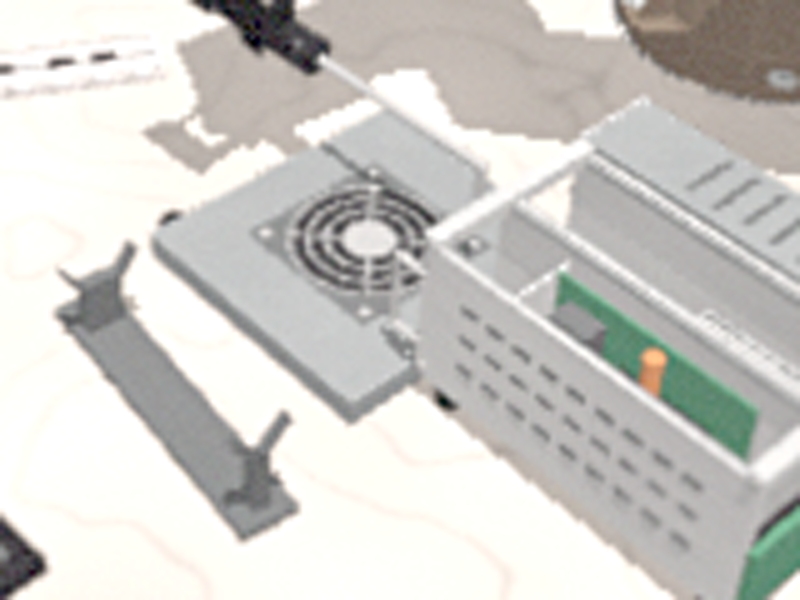

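```bash
cat >> h.py <<'E'
def up(p,x0,y0,k): return np.array([[x0+(u+.5)/k-.5,y0+(v+.5)/k-.5] for u,v in p])
E
python3 -c "
from h import *
t=Cam('top');s=Cam('scene')
print(t.plane(up([(420,200),(590,200)],142,170,5),115).round(1))
print(s.plane(up([(330,65),(485,165)],190,170,5),115).round(1))
a=t.im.copy()
g=cv2.cvtColor(a,cv2.COLOR_BGR2GRAY).astype(float)
# subpixel shaft ridge per column
for u in range(228,262,3):
    col=g[204:216,u]; w=np.clip(col-np.median(col)-8,0,None); print(u,col.round().astype(int))
"
```

```text
[[438.   76.5 115. ]
 [438.7 -54.4 115. ]]
[[440.3 -79.7 115. ]
 [438.7  71.8 115. ]]
228 [ 85  87  87  89  86 104  88  70  62  39  36  34]
231 [ 56  57  56  59  68 100  87  58  58  52  41  36]
234 [ 33  32  33  35  54 100  95  67  59  46  29  36]
237 [ 36  31  32  27  61 101 101  71  43  46  40  45]
240 [ 35  32  36  78 100 114  88  77  68  32  19  81]
243 [115 115  98  53  49  97  85  36  42  36  24  44]
246 [115 116 118  86  51  98  83  39  29  39  27  23]
249 [116 106  84  56  41  97  84  43  61  51  18  59]
252 [ 34  43  81  74  51  95 100  83  55  28  34  56]
255 [31 23 44 64 70 99 86 36 74 65 39 29]
258 [32 26 46 48 66 99 91 58 43 21 22 21]
261 [85 84 85 84 84 61 60 59 46 38 37 39]
```

Call:
play_rows(increments=[{"dx":12,"dy":0,"dz":0,"rx":0,"ry":0,"rz":0},{"dx":36,"dy":0,"dz":0,"rx":0,"ry":0,"rz":0},{"dx":64,"dy":0,"dz":0,"rx":0,"ry":0,"rz":0},{"dx":92,"dy":0,"dz":0,"rx":0,"ry":0,"rz":0},{"dx":120,"dy":0,"dz":0,"rx":0,"ry":0,"rz":0},{"dx":142,"dy":0,"dz":0,"rx":0,"ry":0,"rz":0},{"dx":152,"dy":0,"dz":0,"rx":0,"ry":0,"rz":0},{"dx":157,"dy":0,"dz":0,"rx":0,"ry":0,"rz":0}])

```text
t: 6.93
eef_pos: [437.9, 8.6, 286.4]
tcp_rot: [3.141, -0.001, 1.574]
ft_force: [0.1, -0.9, -1.8]
opening: 0.254
```

```bash
python3 -c "
from h import *
st(); go(437.5,7,79,1.571)
t=Cam('top');s=Cam('scene')
def br(im): return (255*np.clip(im/150.,0,1)**0.6).astype(np.uint8)
crop(br(t.im),142,170,292,250,5,'pics/g1.png')
crop(br(s.im),240,160,400,280,5,'pics/g2.png')
"
```

```text
grasp [438.    8.7 115.1] rot [ 3.1415e+00 -7.0000e-04  1.5736e+00] tx [-0.003  1.     0.001]
t6.93 d [-1.6 -0.4 36.1] r [ 0.   -0.01  0.03] F [ 0.1 -0.9 -1.8] op 0.254
```

View pics/g1.png

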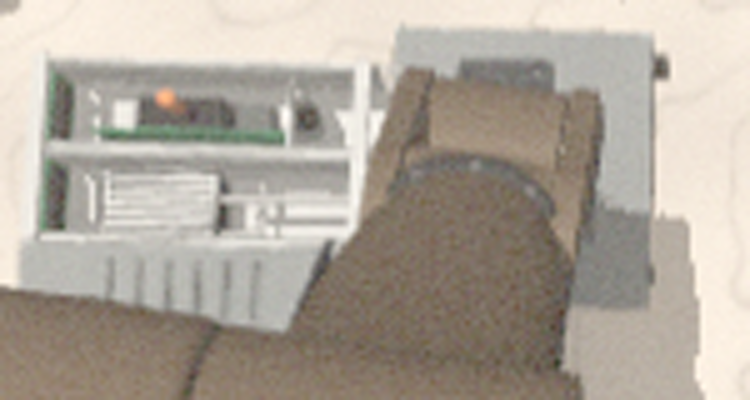

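View pics/g2.png

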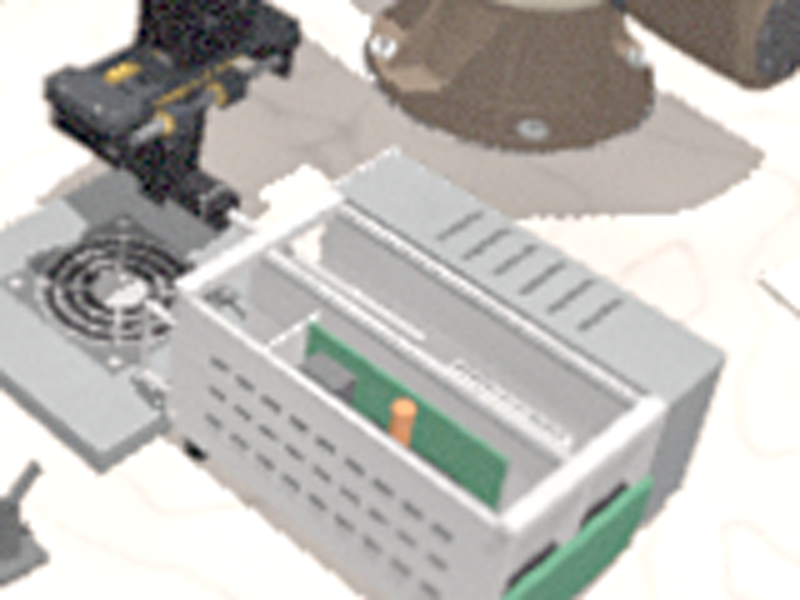

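```bash
python3 -c "
from h import *
t=Cam('top')
def br(im): return (255*np.clip(im/150.,0,1)**0.6).astype(np.uint8)
crop(br(t.im),160,198,214,222,14,'pics/g3.png')
for z,P in ((112,(438,8.7+223)),(112,(438,8.7+215)),(60,(437,206)),(86,(437,240))):
  print(((t.proj([[*P,z]])-[160,198]+.5)*14).round())
"
```

```text
[[367. 167.]]
[[395. 167.]]
[[492. 192.]]
[[356. 181.]]
```

View pics/g3.png

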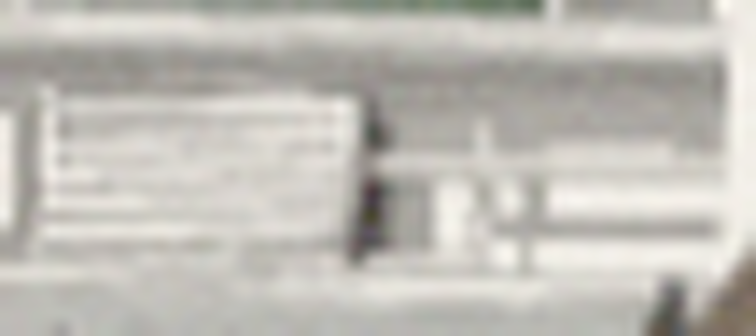

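Call:
play_rows(increments=[{"dx":-1,"dy":0,"dz":6,"rx":0,"ry":0,"rz":0},{"dx":-1,"dy":0,"dz":16,"rx":0,"ry":0,"rz":0},{"dx":-1,"dy":0,"dz":27,"rx":0,"ry":0,"rz":0},{"dx":-1,"dy":0,"dz":35,"rx":0,"ry":0,"rz":0},{"dx":-1,"dy":0,"dz":37,"rx":0,"ry":0,"rz":0},{"dx":-1,"dy":0,"dz":37,"rx":0,"ry":0,"rz":0}])

```text
t: 7.58
eef_pos: [438.2, 5.3, 248.7]
tcp_rot: [-3.14, -0.001, 1.571]
ft_force: [0.3, -0.3, -0.7]
opening: 0.251
```

```bash
python3 -c "
from h import *
st(); go(437.5,-60,78,1.571)
"
```

```text
grasp [437.9   5.4  77.4] rot [-3.1402e+00 -8.0000e-04  1.5709e+00] tx [-0.     1.     0.001]
t7.58 d [-65.3  -0.7  -0.7] r [-0.01 -0.01 -0.  ] F [ 0.3 -0.3 -0.7] op 0.251
```

Call:
play_rows(increments=[{"dx":-4,"dy":0,"dz":0,"rx":0,"ry":0,"rz":0},{"dx":-8,"dy":0,"dz":0,"rx":0,"ry":0,"rz":0},{"dx":-13,"dy":0,"dz":0,"rx":0,"ry":0,"rz":0},{"dx":-19,"dy":0,"dz":0,"rx":0,"ry":0,"rz":0},{"dx":-27,"dy":0,"dz":0,"rx":0,"ry":0,"rz":0},{"dx":-36,"dy":0,"dz":0,"rx":0,"ry":0,"rz":0},{"dx":-46,"dy":0,"dz":0,"rx":0,"ry":0,"rz":0},{"dx":-57,"dy":0,"dz":0,"rx":0,"ry":0,"rz":0}])

```text
t: 8.25
eef_pos: [438.1, -52.7, 248.7]
tcp_rot: [-3.14, -0.001, 1.571]
ft_force: [0.9, 2.0, -0.8]
opening: 0.251
```

```bash
python3 -c "
from h import *
st(); go(437.5,-270,78,1.571)
t=Cam('top')
def br(im): return (255*np.clip(im/150.,0,1)**0.6).astype(np.uint8)
crop(br(t.im),142,170,292,250,5,'pics/h1.png')
"
```

```text
grasp [437.9 -52.6  77.4] rot [-3.1403e+00 -8.0000e-04  1.5710e+00] tx [-0.     1.     0.001]
t8.25 d [-217.3   -0.7   -0.8] r [-0.01 -0.01 -0.  ] F [ 0.9  2.  -0.8] op 0.251
```

View pics/h1.png

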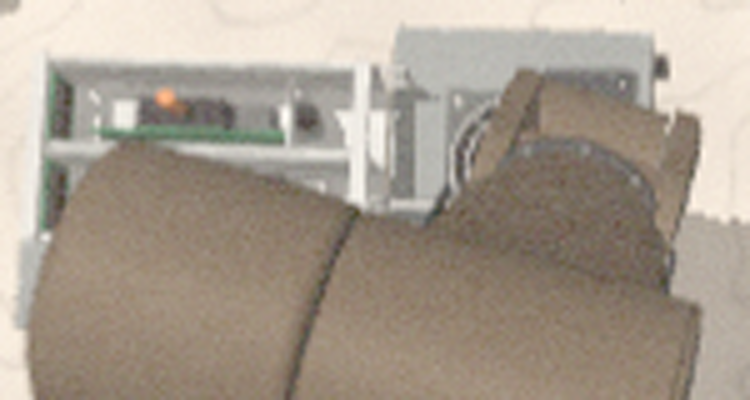

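Call:
play_rows(increments=[{"dx":-12,"dy":0,"dz":0,"rx":0,"ry":0,"rz":0},{"dx":-25,"dy":0,"dz":0,"rx":0,"ry":0,"rz":0},{"dx":-39,"dy":0,"dz":0,"rx":0,"ry":0,"rz":0},{"dx":-53,"dy":0,"dz":0,"rx":0,"ry":0,"rz":0},{"dx":-67,"dy":0,"dz":0,"rx":0,"ry":0,"rz":0},{"dx":-81,"dy":0,"dz":0,"rx":0,"ry":0,"rz":0},{"dx":-95,"dy":0,"dz":0,"rx":0,"ry":0,"rz":0},{"dx":-109,"dy":0,"dz":0,"rx":0,"ry":0,"rz":0}])

```text
t: 8.97
eef_pos: [438.1, -164.2, 248.6]
tcp_rot: [-3.141, -0.001, 1.57]
ft_force: [-0.2, 0.9, -1.3]
opening: 0.249
```

Call:
play_rows(increments=[{"dx":-14,"dy":0,"dz":0,"rx":0,"ry":0,"rz":0},{"dx":-28,"dy":0,"dz":0,"rx":0,"ry":0,"rz":0},{"dx":-42,"dy":0,"dz":0,"rx":0,"ry":0,"rz":0},{"dx":-56,"dy":0,"dz":0,"rx":0,"ry":0,"rz":0},{"dx":-69,"dy":0,"dz":0,"rx":0,"ry":0,"rz":0},{"dx":-80,"dy":0,"dz":0,"rx":0,"ry":0,"rz":0},{"dx":-90,"dy":0,"dz":0,"rx":0,"ry":0,"rz":0},{"dx":-96,"dy":0,"dz":0,"rx":0,"ry":0,"rz":0}])

```text
t: 9.63
eef_pos: [438.0, -261.4, 248.5]
tcp_rot: [-3.141, -0.0, 1.569]
ft_force: [0.7, 0.8, -0.6]
opening: 0.249
```

```bash
cat >> h.py <<'E'
def br(im): return (255*np.clip(im/150.,0,1)**0.6).astype(np.uint8)
E
python3 -c "
from h import *
st(); go(437.5,-285,78,1.571)
t=Cam('top');s=Cam('scene')
crop(br(t.im),190,165,300,245,7,'pics/i1.png')
crop(br(s.im),180,160,340,280,5,'pics/i2.png')
"
```

```text
grasp [ 437.9 -261.4   77.2] rot [-3.1407e+00 -4.0000e-04  1.5695e+00] tx [0.001 1.    0.   ]
t9.63 d [-23.6  -0.5  -0.8] r [-0.01 -0.   -0.01] F [ 0.7  0.8 -0.6] op 0.249
```

View pics/i1.png

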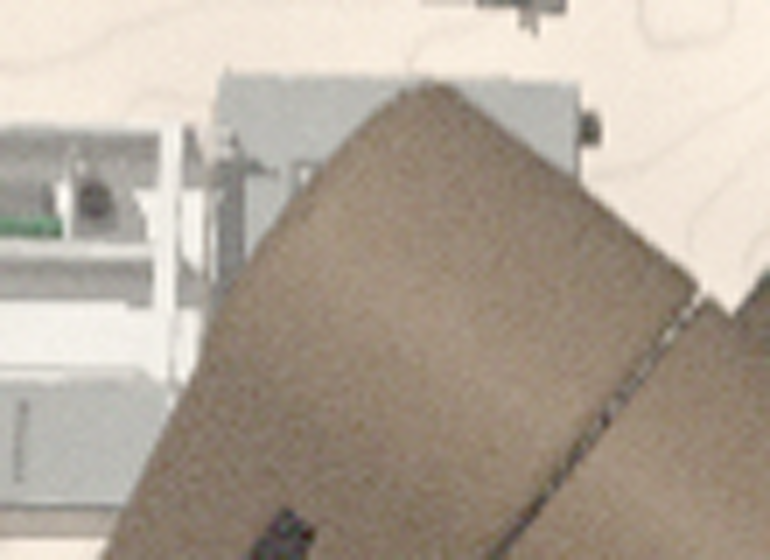

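View pics/i2.png

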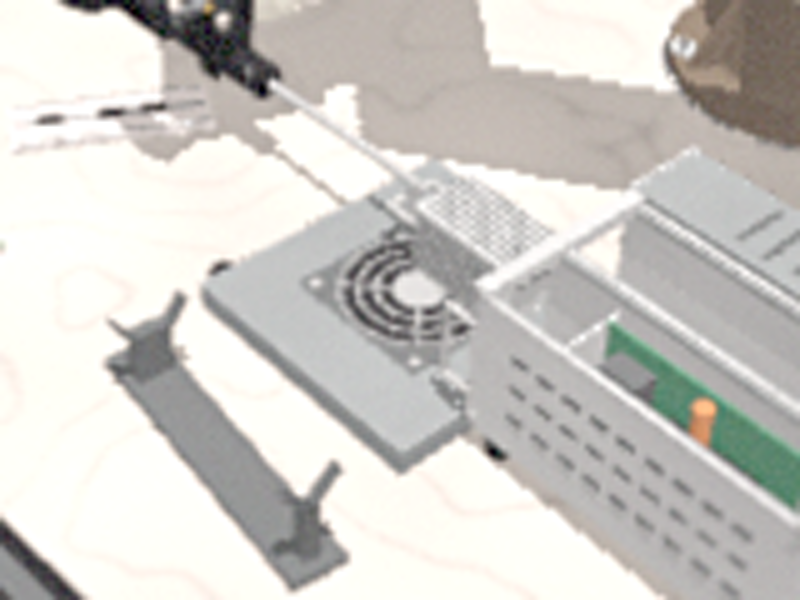

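```bash
python3 -c "
from h import *
im=cv2.imread('pics/top0.png'); g=cv2.cvtColor(im,cv2.COLOR_BGR2GRAY)
t=Cam('top')
k=cv2.resize(g[185:222,228:266],None,fx=8,fy=8,interpolation=cv2.INTER_CUBIC)
# hub blob
m=(k>95).astype(np.uint8)
n,l,s,c=cv2.connectedComponentsWithStats(m)
for i in range(1,n):
  if 100<s[i,4]<4000: 
    p=up([c[i]],228,185,8); print(s[i],p.round(2),t.plane(p,24).round(1))
d=(k<62).astype(np.uint8); 
ys,xs=np.nonzero(d); (cx,cy),r=cv2.minEnclosingCircle(np.c_[xs,ys].astype(np.float32)); print('dark',cx,cy,r,t.plane(up([(cx,cy),(xs.mean(),ys.mean())],228,185,8),24).round(1))
cv2.imwrite('pics/fan.png',k)
"
```

```text
[ 113  114   62   63 3323] [[245.54 202.63]] [[477.7   3.2  24. ]]
dark 135.0825653076172 144.61724853515625 168.70106506347656 [[477.6   7.7  24. ]
 [477.1   2.6  24. ]]
```

View pics/fan.png

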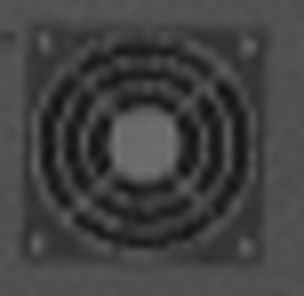

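```bash
python3 -c "
from h import *
im=cv2.imread('pics/top0.png'); g=cv2.GaussianBlur(cv2.cvtColor(im,cv2.COLOR_BGR2GRAY),(3,3),0).astype(float)
t=Cam('top')
def edge(prof,lo):
    d=np.abs(np.diff(prof)); i=d.argmax(); a=d[max(i-1,0):i+2]; return lo+max(i-1,0)+.5+(a*np.arange(len(a))).sum()/a.sum()
P=np.array([[u,edge(g[170:183,u],170)] for u in range(226,268)])
W=t.plane(P,24); print('+x edge', np.polyfit(W[:,1],W[:,0],1), W[:,0].std())
P=np.array([[u,edge(g[224:238,u],224)] for u in range(232,268)])
W=t.plane(P,24); print('-x edge', np.polyfit(W[:,1],W[:,0],1), W[:,0].std())
P=np.array([[edge(g[v,266:280],266),v] for v in range(186,222)])
W=t.plane(P,24); print('-y edge', np.polyfit(W[:,0],W[:,1],1), W[:,1].std(),W[:,1].mean())
# rack top edges z=137
P=np.array([[u,edge(g[177:188,u],177)] for u in range(155,210)])
W=t.plane(P,137); print('rack +x', np.polyfit(W[:,1],W[:,0],1), W[:,0].std())
"
```

```text
+x edge [7.40145157e-03 5.92215728e+02] 0.7341794936759517
-x edge [2.42693142e-02 3.59084604e+02] 1.3058389122728666
-y edge [-2.10081183e-02 -9.91186782e+01] 1.9178883096547705 -109.09458820595857
rack +x [2.37003149e-02 5.33323961e+02] 1.7266404393300778
```

Call:
play_rows(increments=[{"dx":-4,"dy":0,"dz":0,"rx":0,"ry":0,"rz":0},{"dx":-8,"dy":0,"dz":0,"rx":0,"ry":0,"rz":0},{"dx":-13,"dy":0,"dz":0,"rx":0,"ry":0,"rz":0},{"dx":-17,"dy":0,"dz":0,"rx":0,"ry":0,"rz":0},{"dx":-20,"dy":0,"dz":0,"rx":0,"ry":0,"rz":0},{"dx":-22,"dy":0,"dz":0,"rx":0,"ry":0,"rz":0},{"dx":-23,"dy":0,"dz":0,"rx":0,"ry":0,"rz":0},{"dx":-23,"dy":0,"dz":0,"rx":0,"ry":0,"rz":0}])

```text
t: 10.5
eef_pos: [437.9, -283.3, 248.5]
tcp_rot: [-3.141, -0.0, 1.57]
ft_force: [-0.3, 1.1, -1.5]
opening: 0.251
```

```bash
python3 -c "
from h import *
st(); go(437.5,-280,140,1.571)
"
```

```text
grasp [ 437.8 -283.3   77.2] rot [-3.1406e+00 -4.0000e-04  1.5697e+00] tx [0.001 1.    0.   ]
t10.50 d [  3.4  -0.5 -62.8] r [-0.01 -0.   -0.01] F [-0.3  1.1 -1.5] op 0.251
```

Call:
play_rows(increments=[{"dx":4,"dy":0,"dz":0,"rx":0,"ry":0,"rz":0},{"dx":6,"dy":0,"dz":-3,"rx":0,"ry":0,"rz":0},{"dx":7,"dy":0,"dz":-14,"rx":0,"ry":0,"rz":0},{"dx":7,"dy":0,"dz":-34,"rx":0,"ry":0,"rz":0},{"dx":7,"dy":0,"dz":-54,"rx":0,"ry":0,"rz":0},{"dx":7,"dy":0,"dz":-65,"rx":0,"ry":0,"rz":0},{"dx":7,"dy":0,"dz":-65,"rx":0,"ry":0,"rz":0}])

```text
t: 11.08
eef_pos: [438.3, -276.1, 315.8]
tcp_rot: [3.139, 0.002, 1.57]
ft_force: [-0.2, -0.2, -1.4]
opening: 0.25
```

```bash
python3 -c "
from h import *
st(); go(390,-159,140,1.553); go(640,-200,160,1.5)
"
```

```text
grasp [ 438.6 -276.5  144.5] rot [3.1395e+00 2.2000e-03 1.5701e+00] tx [ 0.001  1.    -0.002]
t11.08 d [117.1 -48.3   4.1] r [0.02 0.02 0.16] F [-0.2 -0.2 -1.4] op 0.25
t11.08 d [ 76.2 201.7 -15.2] r [0.02 0.02 0.67] F [-0.2 -0.2 -1.4] op 0.25
```

Call:
play_rows(increments=[{"dx":10,"dy":-5,"dz":0,"rx":0,"ry":0,"rz":0.02},{"dx":30,"dy":-15,"dz":0,"rx":0,"ry":0,"rz":0.05},{"dx":55,"dy":-25,"dz":0,"rx":0,"ry":0,"rz":0.1},{"dx":82,"dy":-36,"dz":0,"rx":0,"ry":0,"rz":0.14},{"dx":104,"dy":-45,"dz":0,"rx":0,"ry":0,"rz":0.16},{"dx":115,"dy":-48,"dz":2,"rx":0,"ry":0,"rz":0.16},{"dx":117,"dy":-48,"dz":4,"rx":0,"ry":0,"rz":0.16},{"dx":117,"dy":-48,"dz":4,"rx":0,"ry":0,"rz":0.16}])

```text
t: 11.75
eef_pos: [390.6, -158.8, 311.0]
tcp_rot: [3.14, 0.002, 1.555]
ft_force: [0.0, -0.7, -0.6]
opening: 0.247
```

```bash
python3 -c "
from h import *
st(); go(390,-159,66,1.553)
t=Cam('top');s=Cam('scene')
crop(br(t.im),190,165,300,245,7,'pics/j1.png')
crop(br(s.im),200,170,330,270,6,'pics/j2.png')
"
```

```text
grasp [ 390.9 -159.2  139.7] rot [3.1397e+00 2.1000e-03 1.5545e+00] tx [ 0.016  1.    -0.002]
t11.75 d [-0.1 -0.7 73.7] r [0.02 0.02 0.01] F [ 0.  -0.7 -0.6] op 0.247
```

View pics/j1.png

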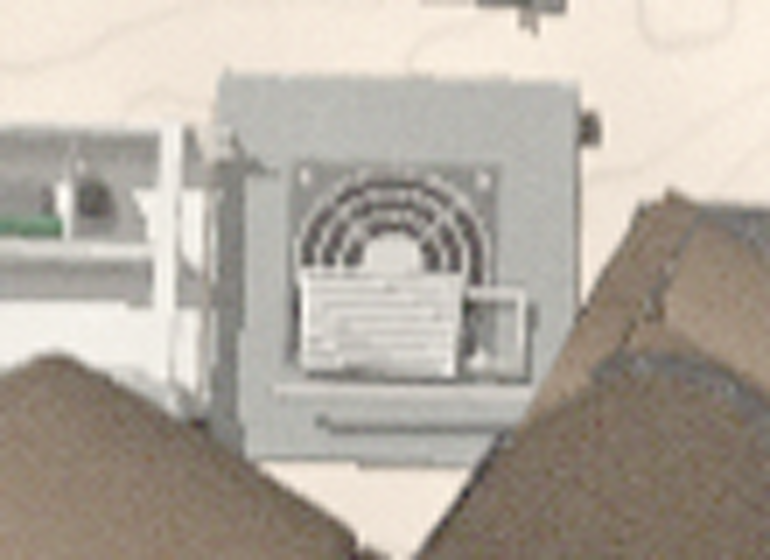

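View pics/j2.png

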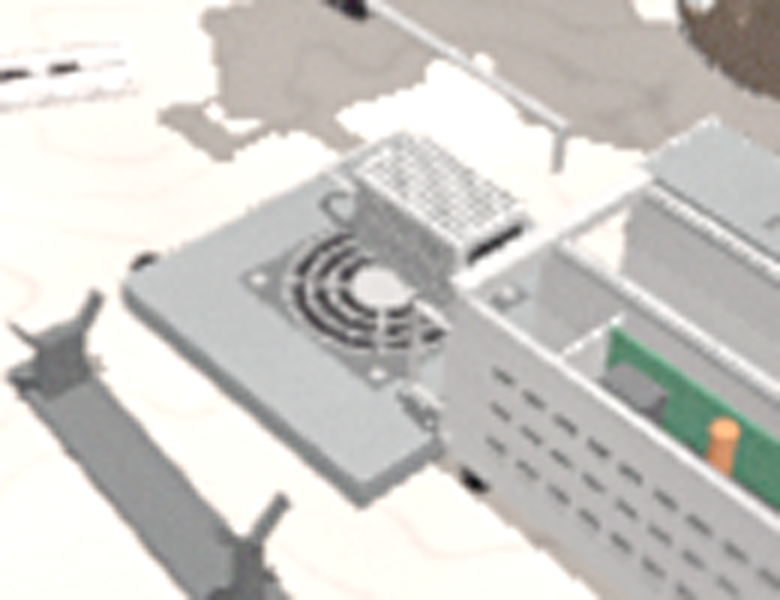

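```bash
python3 -c "
from h import *
t=Cam('top')
W=t.plane(up([(300,272),(466,273),(459,378),(300,374)],190,165,7),84);print(W.round(1),W.mean(0))
print(t.plane(up([(522,293),(526,380)],190,165,7),58).round(1))
crop(br(t.im),228,198,272,224,17,'pics/j3.png')
"
```

```text
[[466.2  52.9  84. ]
 [466.1 -40.8  84. ]
 [406.7 -37.2  84. ]
 [408.5  51.9  84. ]] [436.86815206   6.68584571  84.        ]
[[458.1 -72.9  58. ]
 [408.1 -75.3  58. ]]
```

View pics/j3.png

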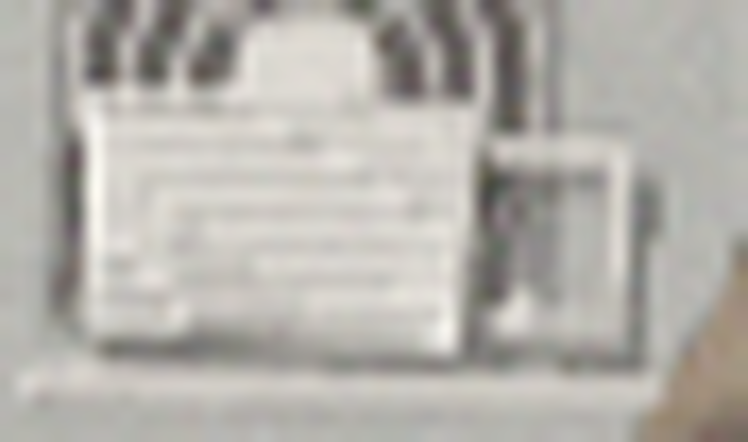

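Call:
play_rows(increments=[{"dx":0,"dy":-1,"dz":8,"rx":0,"ry":0,"rz":0},{"dx":0,"dy":-1,"dz":24,"rx":0,"ry":0,"rz":0},{"dx":0,"dy":-1,"dz":42,"rx":0,"ry":0,"rz":0},{"dx":0,"dy":-1,"dz":58,"rx":0,"ry":0,"rz":0},{"dx":0,"dy":-1,"dz":66,"rx":0,"ry":0,"rz":0},{"dx":0,"dy":-1,"dz":69,"rx":0,"ry":0,"rz":0},{"dx":0,"dy":-1,"dz":69,"rx":0,"ry":0,"rz":0}])

```text
t: 12.48
eef_pos: [390.1, -160.4, 241.6]
tcp_rot: [3.14, 0.002, 1.552]
ft_force: [0.2, -0.1, -1.8]
opening: 0.253
```

```bash
python3 -c "
from h import *
st(); go(436,-159,66,1.553)
s=Cam('scene')
crop(br(s.im),200,170,330,270,6,'pics/k2.png')
"
```

```text
grasp [ 390.3 -160.7   70.3] rot [3.1403e+00 1.7000e-03 1.5525e+00] tx [ 0.018  1.    -0.002]
t12.48 d [ 2.3 45.8  4.4] r [ 0.01  0.02 -0.01] F [ 0.2 -0.1 -1.8] op 0.253
```

View pics/k2.png

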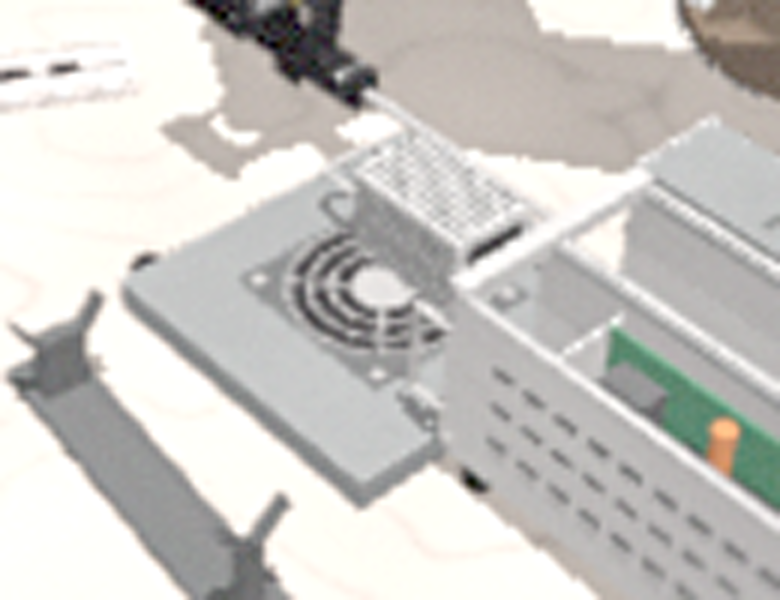

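Call:
play_rows(increments=[{"dx":0,"dy":5,"dz":0,"rx":0,"ry":0,"rz":0},{"dx":0,"dy":10,"dz":0,"rx":0,"ry":0,"rz":0},{"dx":0,"dy":15,"dz":0,"rx":0,"ry":0,"rz":0},{"dx":0,"dy":20,"dz":0,"rx":0,"ry":0,"rz":0},{"dx":0,"dy":25,"dz":0,"rx":0,"ry":0,"rz":0},{"dx":0,"dy":29,"dz":0,"rx":0,"ry":0,"rz":0},{"dx":0,"dy":33,"dz":0,"rx":0,"ry":0,"rz":0},{"dx":0,"dy":36,"dz":0,"rx":0,"ry":0,"rz":0}])

```text
t: 13.2
eef_pos: [426.6, -160.9, 242.2]
tcp_rot: [3.14, 0.002, 1.553]
ft_force: [-2.6, 0.1, -0.9]
opening: 0.252
```

```bash
python3 -c "
from h import *
st(); go(439,-161,68,1.553)
t=Cam('top');s=Cam('scene')
crop(br(t.im),190,165,300,245,7,'pics/l1.png')
crop(br(s.im),200,170,330,270,6,'pics/l2.png')
"
```

```text
grasp [ 426.9 -161.3   70.9] rot [3.1396e+00 2.1000e-03 1.5529e+00] tx [ 0.018  1.    -0.002]
t13.20 d [ 0.2 12.4  3. ] r [ 0.02  0.02 -0.  ] F [-2.6  0.1 -0.9] op 0.252
```

View pics/l1.png

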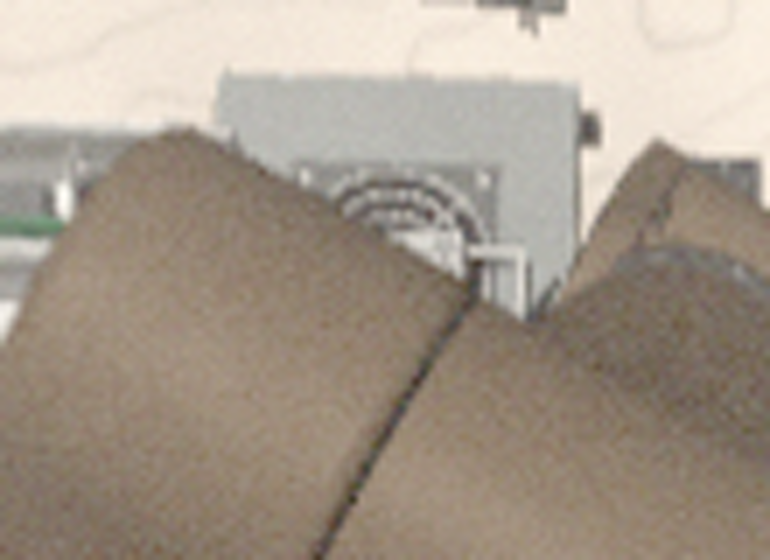

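View pics/l2.png

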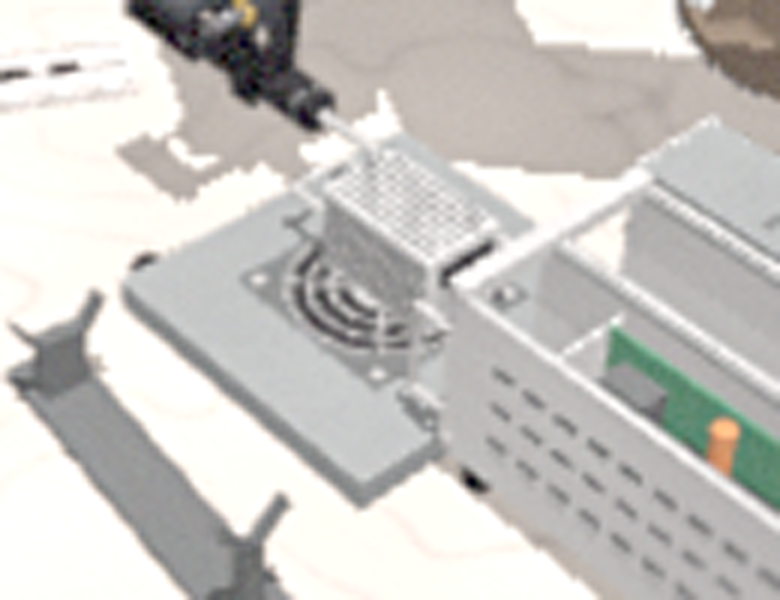

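Call:
play_rows(increments=[{"dx":0,"dy":2,"dz":0,"rx":0,"ry":0,"rz":0},{"dx":0,"dy":5,"dz":0,"rx":0,"ry":0,"rz":0},{"dx":0,"dy":8,"dz":0,"rx":0,"ry":0,"rz":0},{"dx":0,"dy":11,"dz":0,"rx":0,"ry":0,"rz":0},{"dx":0,"dy":13,"dz":0,"rx":0,"ry":0,"rz":0},{"dx":0,"dy":14,"dz":0,"rx":0,"ry":0,"rz":0},{"dx":0,"dy":14,"dz":0,"rx":0,"ry":0,"rz":0}])

```text
t: 13.88
eef_pos: [440.9, -161.3, 242.3]
tcp_rot: [3.139, 0.002, 1.553]
ft_force: [-1.1, -0.8, -1.2]
opening: 0.249
```

Call:
play_rows(increments=[{"dx":0,"dy":-6,"dz":0,"rx":0,"ry":0,"rz":0},{"dx":0,"dy":-20,"dz":0,"rx":0,"ry":0,"rz":0},{"dx":0,"dy":-36,"dz":-10,"rx":0,"ry":0,"rz":0},{"dx":0,"dy":-46,"dz":-35,"rx":0,"ry":0,"rz":0},{"dx":0,"dy":-50,"dz":-60,"rx":0,"ry":0,"rz":0},{"dx":0,"dy":-50,"dz":-70,"rx":0,"ry":0,"rz":0},{"dx":0,"dy":-50,"dz":-70,"rx":0,"ry":0,"rz":0}])

```text
t: 14.47
eef_pos: [390.3, -160.3, 314.1]
tcp_rot: [3.135, 0.005, 1.552]
ft_force: [0.3, -0.0, -0.8]
opening: 0.251
```

```bash
python3 -c "
from h import *
st()
t=Cam('top');s=Cam('scene')
cv2.imwrite('pics/m0.png',t.im)
crop(br(t.im),190,165,300,245,7,'pics/m1.png')
crop(br(s.im),200,170,330,270,6,'pics/m2.png')
"
```

```text
grasp [ 391.4 -161.1  142.8] rot [3.1348 0.0045 1.5518] tx [ 0.019  1.    -0.005]
```

View pics/m1.png

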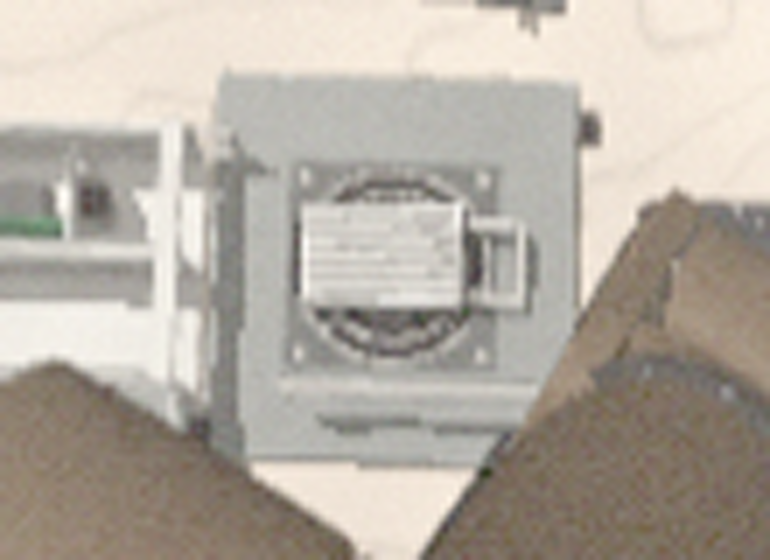

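View pics/m2.png

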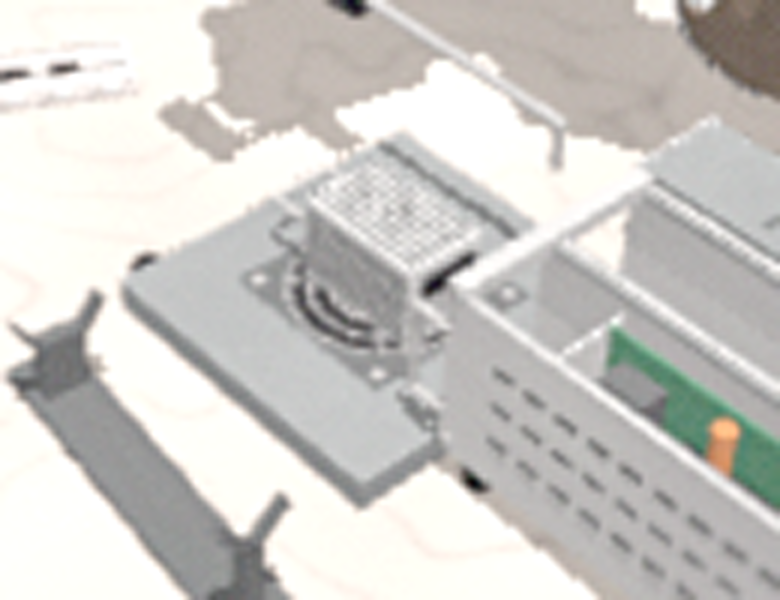

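```bash
cat > meas.py <<'E'
from h import *
def edge(prof,lo,sgn):
    d=np.diff(prof)*sgn; i=int(d.argmax()); lo2=max(i-1,0); a=np.clip(d[lo2:i+2],0,None); return lo+lo2+.5+(a*np.arange(len(a))).sum()/a.sum()
def meas(im,t,x0,x1,y0,y1):
    """module top edges in top view: px box around expected edges"""
    g=cv2.cvtColor(im,cv2.COLOR_BGR2GRAY).astype(float)
    r=lambda v:int(round(v))
    T=t.plane([[u,edge(g[r(y0)-3:r(y0)+4,u],r(y0)-3,1)] for u in range(r(x0)+3,r(x1)-2)],84)
    B=t.plane([[u,edge(g[r(y1)-3:r(y1)+4,u],r(y1)-3,-1)] for u in range(r(x0)+3,r(x1)-2)],84)
    L=t.plane([[edge(g[v,r(x0)-3:r(x0)+4],r(x0)-3,1),v] for v in range(r(y0)+3,r(y1)-2)],84)
    Rr=t.plane([[edge(g[v,r(x1)-3:r(x1)+4],r(x1)-3,-1),v] for v in range(r(y0)+3,r(y1)-2)],84)
    for n,W,a,b in(("+x",T,1,0),("-x",B,1,0),("+y",L,0,1),("-y",Rr,0,1)):
        m=np.abs(W[:,b]-np.median(W[:,b]))<4; W=W[m]
        p=np.polyfit(W[:,a],W[:,b],1); print(n,"mid",round(np.mean(W[:,b]),1),"slope",p[0].round(4),"n",m.sum())
E
python3 - <<'E'
from meas import *
t=Cam('top'); im=cv2.imread('pics/m0.png')
meas(im,t,190+300/7,190+465/7,165+204/7,165+307/7)
crop(br(im),226,186,274,222,16,'pics/m3.png')
E
```

```text
+x mid 506.1 slope -0.0221 n 15
-x mid 447.0 slope -0.0004 n 18
+y mid 52.7 slope 0.0148 n 10
-y mid -38.6 slope 0.0038 n 10
```

View pics/m3.png

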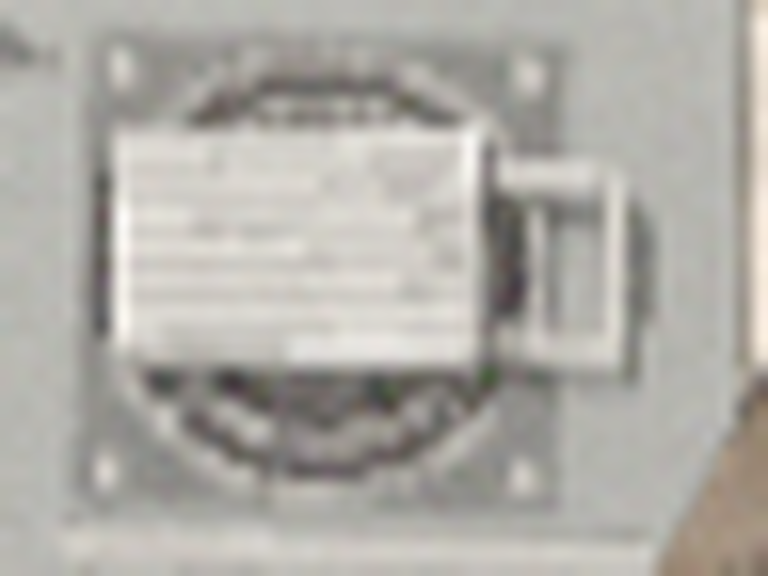

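```bash
python3 - <<'E'
from meas import *
t=Cam('top'); im=cv2.imread('pics/m0.png')
ims=[im]+[cv2.imread('pics/top0.png')]
for i in ims:
    g=cv2.cvtColor(i,cv2.COLOR_BGR2GRAY).astype(float)
    P=[]
    for (u,v) in [(122,68),(530,75),(525,475),(105,470)]:
        c=up([(u,v)],226,186,16)[0]; x,y=int(round(c[0])),int(round(c[1]))
        w=g[y-2:y+3,x-2:x+3]; w=np.clip(w-np.percentile(w,60),0,None); Y,X=np.mgrid[y-2:y+3,x-2:x+3]
        P.append([(w*X).sum()/w.sum(),(w*Y).sum()/w.sum()])
    W=t.plane(P,24)[:,:2]; print(W.round(1),W.mean(0).round(1))
    v=W-W.mean(0); 
    a=[np.arctan2(*( (W[j]-W[k])[[0,1]])) for j,k in((0,1),(3,2))]; b=[np.arctan2((W[j]-W[k])[1],(W[j]-W[k])[0]) for j,k in((0,3),(1,2))]
    print("yaw from y-sides",-np.array(a),"x-sides",b)
E
```

```text
[[531.9  58. ]
 [529.9 -51.3]
 [425.  -49.7]
 [425.4  59.3]] [478.    4.1]
yaw from y-sides [-0.01797559 -0.00437983] x-sides [np.float64(-0.012658742830869225), np.float64(-0.014612858989788209)]
[[531.7  57.7]
 [529.8 -51.4]
 [425.  -49.9]
 [425.9  59.9]] [478.1   4.1]
yaw from y-sides [-0.01711891 -0.00874846] x-sides [np.float64(-0.020511967948480297), np.float64(-0.013754693338290908)]
```

```bash
python3 -c "
from h import *
go(475,-274,145,1.557)
"
```

```text
t14.67 d [-112.3   86.6   -4.6] r [ 0.02  0.02 -0.04] F [-0.1  0.3 -0.6] op 0.251
```

Call:
play_rows(increments=[{"dx":-10,"dy":8,"dz":-1,"rx":0.02,"ry":0.02,"rz":0},{"dx":-30,"dy":23,"dz":-2,"rx":0.02,"ry":0.02,"rz":0},{"dx":-55,"dy":42,"dz":-4,"rx":0.02,"ry":0.02,"rz":0},{"dx":-82,"dy":63,"dz":-5,"rx":0.02,"ry":0.02,"rz":0},{"dx":-102,"dy":79,"dz":-5,"rx":0.02,"ry":0.02,"rz":-0.04},{"dx":-112,"dy":86,"dz":-5,"rx":0.02,"ry":0.02,"rz":-0.04},{"dx":-112,"dy":86.5,"dz":-5,"rx":0.02,"ry":0.02,"rz":-0.04},{"dx":-112,"dy":86.5,"dz":-5,"rx":0.02,"ry":0.02,"rz":-0.04}])

```text
t: 15.33
eef_pos: [474.8, -273.7, 315.1]
tcp_rot: [-3.139, -0.002, 1.556]
ft_force: [0.4, 0.8, -1.1]
opening: 0.249
```

```bash
python3 -c "
from h import *
st(); go(475,-274,78,1.557)
s=Cam('scene')
crop(br(s.im),200,170,330,270,6,'pics/n2.png')
"
```

```text
grasp [ 474.4 -273.3  143.8] rot [-3.1393e+00 -1.9000e-03  1.5561e+00] tx [0.015 1.    0.002]
t15.33 d [-0.5  0.4 65.8] r [-0.02 -0.02 -0.01] F [ 0.4  0.8 -1.1] op 0.249
```

View pics/n2.png

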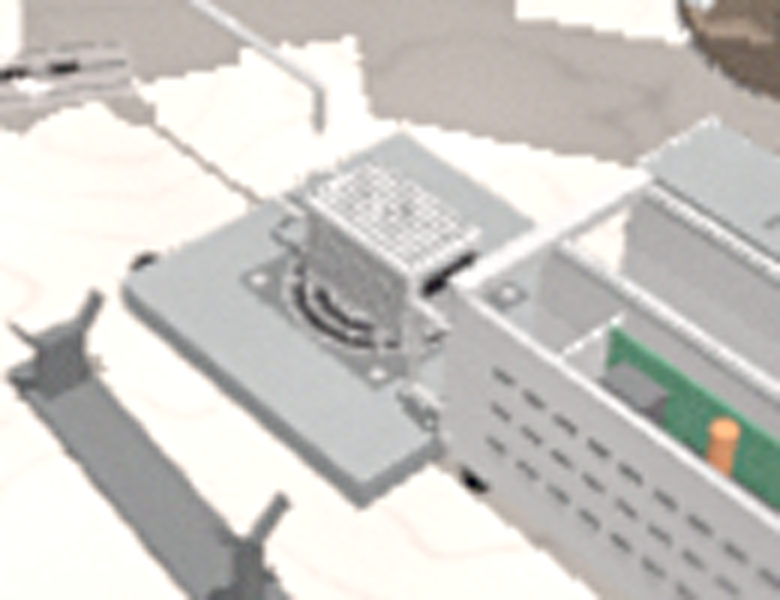

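Prong sits above the bail gap as predicted. Lower, then pull about 3.5 mm past contact.

Call:
play_rows(increments=[{"dx":0,"dy":0,"dz":8,"rx":0,"ry":0,"rz":0},{"dx":0,"dy":0,"dz":22,"rx":0,"ry":0,"rz":0},{"dx":0,"dy":0,"dz":40,"rx":0,"ry":0,"rz":0},{"dx":0,"dy":0,"dz":56,"rx":0,"ry":0,"rz":0},{"dx":0,"dy":0,"dz":65,"rx":0,"ry":0,"rz":0},{"dx":0,"dy":0,"dz":66,"rx":0,"ry":0,"rz":0},{"dx":0,"dy":0,"dz":66,"rx":0,"ry":0,"rz":0}])

```text
t: 15.97
eef_pos: [474.2, -272.7, 249.1]
tcp_rot: [-3.138, -0.003, 1.557]
ft_force: [0.9, 0.2, -0.9]
opening: 0.251
```

```bash
python3 -c "
from h import *
st(); go(475,-286.8,78,1.557)
"
```

```text
grasp [ 473.7 -272.2   77.8] rot [-3.1383e+00 -2.6000e-03  1.5568e+00] tx [0.014 1.    0.003]
t15.97 d [-14.1   1.   -0.2] r [-0.03 -0.03 -0.  ] F [ 0.9  0.2 -0.9] op 0.251
```

Call:
play_rows(increments=[{"dx":-3,"dy":0,"dz":0,"rx":-0.03,"ry":-0.03,"rz":0},{"dx":-6,"dy":0,"dz":0,"rx":-0.03,"ry":-0.03,"rz":0},{"dx":-9,"dy":0,"dz":0,"rx":-0.03,"ry":-0.03,"rz":0},{"dx":-11,"dy":0,"dz":0,"rx":-0.03,"ry":-0.03,"rz":0},{"dx":-13,"dy":0,"dz":0,"rx":-0.03,"ry":-0.03,"rz":0},{"dx":-14,"dy":0,"dz":0,"rx":-0.03,"ry":-0.03,"rz":0},{"dx":-14.5,"dy":0,"dz":0,"rx":-0.03,"ry":-0.03,"rz":0},{"dx":-14.5,"dy":0,"dz":0,"rx":-0.03,"ry":-0.03,"rz":0}])

```text
t: 16.63
eef_pos: [474.0, -287.2, 249.1]
tcp_rot: [-3.141, 0.0, 1.557]
ft_force: [0.3, 1.1, -1.2]
opening: 0.254
```

```bash
python3 -c "
from h import *
st(); go(475,-286.8,78,1.557)
"
```

```text
grasp [ 474.  -287.2   77.8] rot [-3.1414e+00  4.0000e-04  1.5567e+00] tx [ 0.014  1.    -0.   ]
t16.63 d [ 0.4  1.  -0.2] r [-0.  0. -0.] F [ 0.3  1.1 -1.2] op 0.254
```

Unhook and go to the -x flank.

Call:
play_rows(increments=[{"dx":4,"dy":0,"dz":0,"rx":0,"ry":0,"rz":0},{"dx":9,"dy":0,"dz":-2,"rx":0,"ry":0,"rz":0},{"dx":11,"dy":0,"dz":-14,"rx":0,"ry":0,"rz":0},{"dx":11,"dy":0,"dz":-34,"rx":0,"ry":0,"rz":0},{"dx":11,"dy":0,"dz":-55,"rx":0,"ry":0,"rz":0},{"dx":13,"dy":-3,"dz":-66,"rx":0,"ry":0,"rz":0},{"dx":20,"dy":-10,"dz":-66,"rx":0,"ry":0,"rz":0},{"dx":35,"dy":-22,"dz":-66,"rx":0,"ry":0,"rz":0}])

```text
t: 17.3
eef_pos: [452.2, -251.8, 315.1]
tcp_rot: [3.14, 0.002, 1.556]
ft_force: [-0.3, 0.2, -2.0]
opening: 0.247
```

```bash
python3 -c "
from h import *
st(); go(400,-161,143,1.549)
"
```

```text
grasp [ 452.4 -252.1  143.8] rot [3.1402e+00 1.6000e-03 1.5562e+00] tx [ 0.015  1.    -0.002]
t17.30 d [ 90.  -53.5   0.6] r [0.01 0.02 0.07] F [-0.3  0.2 -2. ] op 0.247
```

Call:
play_rows(increments=[{"dx":20,"dy":-12,"dz":0,"rx":0.01,"ry":0.02,"rz":0.02},{"dx":42,"dy":-25,"dz":0,"rx":0.01,"ry":0.02,"rz":0.04},{"dx":65,"dy":-39,"dz":0,"rx":0.01,"ry":0.02,"rz":0.06},{"dx":82,"dy":-49,"dz":0,"rx":0.01,"ry":0.02,"rz":0.07},{"dx":90,"dy":-53,"dz":0,"rx":0.01,"ry":0.02,"rz":0.07},{"dx":90,"dy":-53.5,"dz":0,"rx":0.01,"ry":0.02,"rz":0.07},{"dx":90,"dy":-53.5,"dz":0,"rx":0.01,"ry":0.02,"rz":0.07}])

```text
t: 17.88
eef_pos: [400.2, -161.1, 314.7]
tcp_rot: [3.141, -0.0, 1.55]
ft_force: [0.2, 0.7, -2.0]
opening: 0.249
```

```bash
python3 -c "
from meas import *
st()
t=Cam('top');s=Cam('scene')
cv2.imwrite('pics/o0.png',t.im)
crop(br(t.im),226,186,274,222,16,'pics/o3.png')
crop(br(s.im),200,170,330,270,6,'pics/o2.png')
"
```

```text
grasp [ 400.3 -161.   143.4] rot [ 3.1409e+00 -2.0000e-04  1.5497e+00] tx [0.021 1.    0.   ]
```

View pics/o3.png

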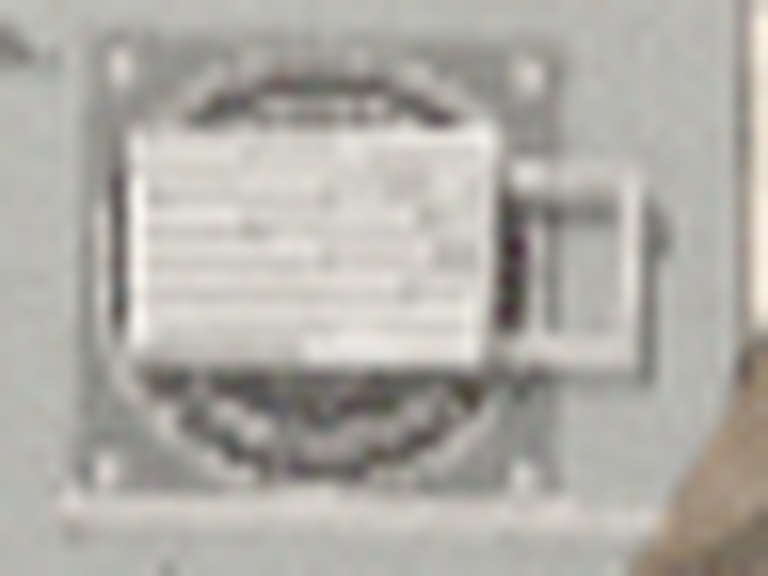

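```bash
python3 - <<'E'
from meas import *
t=Cam('top'); im=cv2.imread('pics/o0.png')
c=up([(132,130),(492,362)],226,186,16)
meas(im,t,c[0,0],c[1,0],c[0,1],c[1,1])
# bail bar
b=t.plane(up([(628,175),(630,365)],226,186,16),58); print(b.round(1))
go(439,-161,70,1.549)
E
```

```text
+x mid 506.0 slope -0.0267 n 15
-x mid 447.1 slope -0.0049 n 17
+y mid 48.8 slope 0.0158 n 9
-y mid -41.7 slope -0.0344 n 9
[[498.6 -75.4  58. ]
 [450.4 -76.   58. ]]
t18.03 d [ 1.6 38.5 73.4] r [ 0.01 -0.   -0.  ] F [-0.6 -0.4 -0.7] op 0.252
```

Call:
play_rows(increments=[{"dx":0,"dy":0,"dz":8,"rx":0,"ry":0,"rz":0},{"dx":0,"dy":0,"dz":24,"rx":0,"ry":0,"rz":0},{"dx":0,"dy":0,"dz":42,"rx":0,"ry":0,"rz":0},{"dx":0,"dy":3,"dz":60,"rx":0,"ry":0,"rz":0},{"dx":0,"dy":10,"dz":70,"rx":0,"ry":0,"rz":0},{"dx":0,"dy":18,"dz":72,"rx":0,"ry":0,"rz":0},{"dx":0,"dy":25,"dz":72,"rx":0,"ry":0,"rz":0},{"dx":0,"dy":29,"dz":72,"rx":0,"ry":0,"rz":0}])

```text
t: 18.7
eef_pos: [430.6, -162.7, 242.8]
tcp_rot: [3.14, 0.0, 1.548]
ft_force: [1.1, -0.0, -1.0]
opening: 0.249
```

```bash
python3 -c "
from h import *
st(); go(441.7,-162,70,1.549)
"
```

```text
grasp [ 430.9 -162.8   71.5] rot [3.1403e+00 1.0000e-04 1.5484e+00] tx [ 0.022  1.    -0.   ]
t18.70 d [ 1.  11.   1.5] r [ 0.01  0.   -0.01] F [ 1.1 -0.  -1. ] op 0.249
```

Call:
play_rows(increments=[{"dx":0,"dy":2,"dz":0,"rx":0,"ry":0,"rz":0},{"dx":0,"dy":4,"dz":0,"rx":0,"ry":0,"rz":0},{"dx":0,"dy":6,"dz":0,"rx":0,"ry":0,"rz":0},{"dx":0,"dy":8,"dz":0,"rx":0,"ry":0,"rz":0},{"dx":0,"dy":10,"dz":0,"rx":0,"ry":0,"rz":0},{"dx":0,"dy":11,"dz":0,"rx":0,"ry":0,"rz":0},{"dx":0,"dy":11.3,"dz":0,"rx":0,"ry":0,"rz":0},{"dx":0,"dy":11.3,"dz":0,"rx":0,"ry":0,"rz":0}])

```text
t: 19.37
eef_pos: [441.8, -162.9, 242.8]
tcp_rot: [3.141, -0.0, 1.549]
ft_force: [-2.4, 0.1, -0.8]
opening: 0.255
```

Call:
play_rows(increments=[{"dx":0,"dy":-5,"dz":0,"rx":0,"ry":0,"rz":0},{"dx":0,"dy":-18,"dz":0,"rx":0,"ry":0,"rz":0},{"dx":0,"dy":-32,"dz":-10,"rx":0,"ry":0,"rz":0},{"dx":0,"dy":-38,"dz":-35,"rx":0,"ry":0,"rz":0},{"dx":0,"dy":-40,"dz":-60,"rx":0,"ry":0,"rz":0},{"dx":0,"dy":-40,"dz":-80,"rx":0,"ry":0,"rz":0},{"dx":0,"dy":-40,"dz":-90,"rx":0,"ry":0,"rz":0},{"dx":0,"dy":-40,"dz":-90,"rx":0,"ry":0,"rz":0}])

```text
t: 20.03
eef_pos: [401.5, -162.1, 334.6]
tcp_rot: [3.137, 0.002, 1.548]
ft_force: [-0.3, -0.1, -1.9]
opening: 0.256
```

```bash
python3 -c "
from meas import *
st()
t=Cam('top');s=Cam('scene')
cv2.imwrite('pics/p0.png',t.im)
crop(br(t.im),226,186,274,222,16,'pics/p3.png')
crop(br(s.im),200,170,330,270,6,'pics/p2.png')
"
```

```text
grasp [ 402.3 -162.5  163.3] rot [3.1371e+00 1.9000e-03 1.5482e+00] tx [ 0.023  1.    -0.002]
```

View pics/p3.png

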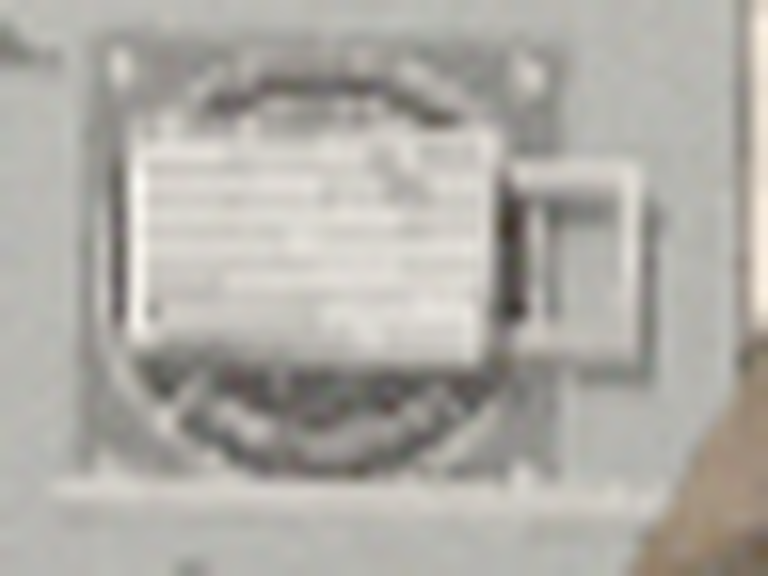

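View pics/p2.png

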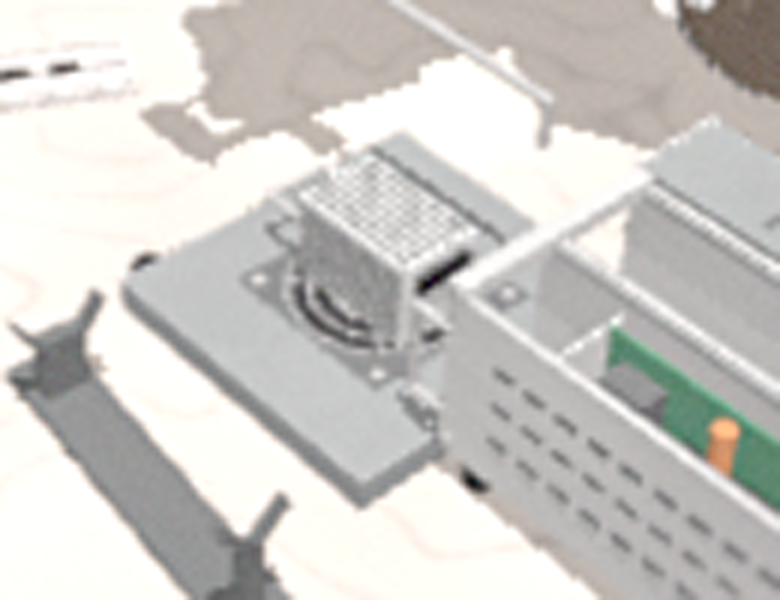

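```bash
python3 - <<'E'
from meas import *
t=Cam('top'); im=cv2.imread('pics/p0.png')
c=up([(132,128),(495,358)],226,186,16)
meas(im,t,c[0,0],c[1,0],c[0,1],c[1,1])
b=t.plane(up([(630,165),(632,358)],226,186,16),58); print(b.round(1))
go(600,-150,180,1.5); go(645,-150,172,1.46)
E
```

```text
+x mid 507.1 slope 0.0072 n 7
-x mid 447.9 slope 0.0307 n 14
+y mid 48.8 slope 0.0158 n 9
-y mid -41.2 slope -0.0404 n 9
[[501.2 -75.9  58. ]
 [452.2 -76.5  58. ]]
t20.18 d [ 16.4 198.3 -19.1] r [ 0.   -0.    0.46] F [ 0.8 -0.1 -2.6] op 0.254
t20.18 d [ 17.4 243.2 -11.1] r [ 0.   -0.    0.85] F [ 0.8 -0.1 -2.6] op 0.254
```

Call:
play_rows(increments=[{"dx":1,"dy":15,"dz":-2,"rx":0,"ry":0,"rz":0.1},{"dx":4,"dy":45,"dz":-5,"rx":0,"ry":0,"rz":0.2},{"dx":7,"dy":80,"dz":-8,"rx":0,"ry":0,"rz":0.3},{"dx":10,"dy":116,"dz":-11,"rx":0,"ry":0,"rz":0.4},{"dx":12,"dy":152,"dz":-11,"rx":0,"ry":0,"rz":0.5},{"dx":14,"dy":188,"dz":-11,"rx":0,"ry":0,"rz":0.6},{"dx":16,"dy":220,"dz":-11,"rx":0,"ry":0,"rz":0.7},{"dx":30,"dy":240,"dz":-11,"rx":0,"ry":0,"rz":0.85}])

```text
t: 20.85
eef_pos: [644.6, -138.3, 340.9]
tcp_rot: [-3.141, -0.0, 1.458]
ft_force: [-1.3, -0.2, -0.5]
opening: 0.251
```

```bash
python3 -c "
from h import *
st(); go(667.1,-23.7,170,1.451)
"
```

```text
grasp [ 644.4 -138.2  169.6] rot [-3.1407e+00 -5.0000e-04  1.4581e+00] tx [0.112 0.994 0.   ]
t20.85 d [116.4   9.5  -0.4] r [-0.01 -0.    0.07] F [-1.3 -0.2 -0.5] op 0.251
```

Call:
play_rows(increments=[{"dx":22,"dy":2,"dz":0,"rx":0,"ry":0,"rz":0.02},{"dx":50,"dy":4,"dz":0,"rx":0,"ry":0,"rz":0.04},{"dx":80,"dy":7,"dz":0,"rx":0,"ry":0,"rz":0.06},{"dx":103,"dy":9,"dz":0,"rx":0,"ry":0,"rz":0.07},{"dx":114,"dy":9.5,"dz":0,"rx":0,"ry":0,"rz":0.07},{"dx":116.4,"dy":9.5,"dz":0,"rx":0,"ry":0,"rz":0.07},{"dx":116.4,"dy":9.5,"dz":0,"rx":0,"ry":0,"rz":0.07},{"dx":116.4,"dy":9.5,"dz":0,"rx":0,"ry":0,"rz":0.07}])

```text
t: 21.52
eef_pos: [667.0, -24.7, 340.3]
tcp_rot: [-3.14, -0.0, 1.45]
ft_force: [0.0, -0.3, -1.3]
opening: 0.247
```

```bash
python3 -c "
from h import *
st(); go(667.1,-23.7,100,1.451); go(667.1,-23.7,66.8,1.451)
s=Cam('scene');t=Cam('top')
crop(br(s.im),170,150,290,290,4,'pics/q2.png')
crop(br(t.im),185,100,285,180,7,'pics/q1.png')
"
```

```text
grasp [666.7 -24.6 169. ] rot [-3.1398e+00 -2.0000e-04  1.4503e+00] tx [0.12  0.993 0.   ]
t21.52 d [ 1.   0.1 69. ] r [-0.02 -0.   -0.01] F [ 0.  -0.3 -1.3] op 0.247
t21.52 d [  1.    0.2 102.2] r [-0.02 -0.   -0.01] F [ 0.  -0.3 -1.3] op 0.247
```

View pics/q2.png

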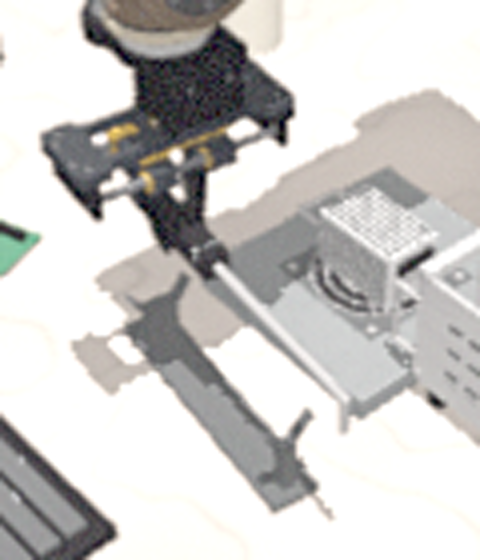

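View pics/q1.png

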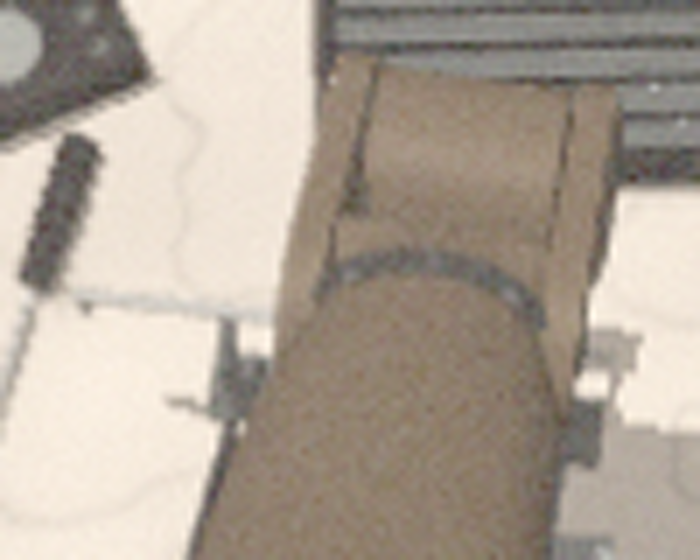

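Call:
play_rows(increments=[{"dx":1,"dy":0,"dz":10,"rx":0,"ry":0,"rz":0},{"dx":1,"dy":0,"dz":28,"rx":0,"ry":0,"rz":0},{"dx":1,"dy":0,"dz":46,"rx":0,"ry":0,"rz":0},{"dx":1,"dy":0,"dz":62,"rx":0,"ry":0,"rz":0},{"dx":1,"dy":0,"dz":73,"rx":0,"ry":0,"rz":0},{"dx":1,"dy":0,"dz":78,"rx":0,"ry":0,"rz":0},{"dx":1,"dy":0,"dz":80,"rx":0,"ry":0,"rz":0},{"dx":1,"dy":0,"dz":80,"rx":0,"ry":0,"rz":0}])

```text
t: 22.28
eef_pos: [667.1, -24.3, 260.6]
tcp_rot: [-3.14, -0.0, 1.449]
ft_force: [-0.2, -0.5, -1.4]
opening: 0.248
```

```bash
python3 -c "
from h import *
st(); go(667.1,-23.7,66.8,1.451)
"
```

```text
grasp [666.9 -24.2  89.3] rot [-3.1403e+00 -3.0000e-04  1.4491e+00] tx [0.121 0.993 0.   ]
t22.28 d [ 0.6 -0.  22.5] r [-0.01 -0.   -0.02] F [-0.2 -0.5 -1.4] op 0.248
```

Call:
play_rows(increments=[{"dx":0.6,"dy":0,"dz":4,"rx":-0.01,"ry":0,"rz":-0.02},{"dx":0.6,"dy":0,"dz":8,"rx":-0.01,"ry":0,"rz":-0.02},{"dx":0.6,"dy":0,"dz":12,"rx":-0.01,"ry":0,"rz":-0.02},{"dx":0.6,"dy":0,"dz":16,"rx":-0.01,"ry":0,"rz":-0.02},{"dx":0.6,"dy":0,"dz":19,"rx":-0.01,"ry":0,"rz":-0.02},{"dx":0.6,"dy":0,"dz":21,"rx":-0.01,"ry":0,"rz":-0.02},{"dx":0.6,"dy":0,"dz":22,"rx":-0.01,"ry":0,"rz":-0.02},{"dx":0.6,"dy":0,"dz":22,"rx":-0.01,"ry":0,"rz":-0.02}])

```text
t: 22.95
eef_pos: [667.1, -23.6, 238.4]
tcp_rot: [-3.141, -0.0, 1.451]
ft_force: [1.3, -0.5, -2.1]
opening: 0.25
```

```bash
python3 -c "
from h import *
st(); go(667.1,-23.7,66.8,1.451);print(env.state()['moment'])
s=Cam('scene')
crop(br(s.im),170,170,270,290,5,'pics/r2.png')
"
```

```text
grasp [667.1 -23.6  67.1] rot [-3.1411e+00 -3.0000e-04  1.4513e+00] tx [0.119 0.993 0.   ]
t22.95 d [-0.1 -0.   0.3] r [-0. -0.  0.] F [ 1.3 -0.5 -2.1] op 0.25
[-0.09247633  0.05140474 -0.01079486]
```

View pics/r2.png

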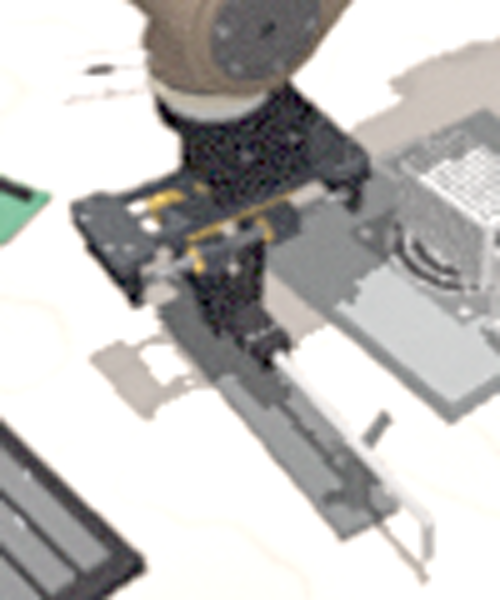

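Call:
play_rows(increments=[{"dx":0,"dy":0,"dz":0.4,"rx":0,"ry":0,"rz":0},{"dx":0,"dy":0,"dz":0.7,"rx":0,"ry":0,"rz":0},{"dx":0,"dy":0,"dz":0.7,"rx":0,"ry":0,"rz":0}])

```text
t: 23.25
eef_pos: [667.2, -23.7, 238.1]
tcp_rot: [3.142, -0.0, 1.451]
ft_force: [-0.5, 0.4, 1.0]
opening: 0.25
```

Call:
play_rows(increments=[{"dx":0,"dy":0,"dz":0,"rx":0,"ry":0,"rz":0},{"dx":0,"dy":0,"dz":0,"rx":0,"ry":0,"rz":0},{"dx":0,"dy":0,"dz":0,"rx":0,"ry":0,"rz":0},{"dx":0,"dy":0,"dz":0,"rx":0,"ry":0,"rz":0},{"dx":0,"dy":0,"dz":0,"rx":0,"ry":0,"rz":0},{"dx":0,"dy":0,"dz":0,"rx":0,"ry":0,"rz":0},{"dx":0,"dy":0,"dz":0,"rx":0,"ry":0,"rz":0},{"dx":0,"dy":0,"dz":0,"rx":0,"ry":0,"rz":0}], fingers=0.8)

```text
t: 23.92
eef_pos: [667.2, -23.6, 238.1]
tcp_rot: [3.142, -0.0, 1.451]
ft_force: [0.5, -0.4, -0.1]
opening: 0.752
```

Call:
play_rows(increments=[{"dx":0,"dy":0,"dz":0,"rx":0,"ry":0,"rz":0},{"dx":0,"dy":0,"dz":0,"rx":0,"ry":0,"rz":0},{"dx":0,"dy":0,"dz":0,"rx":0,"ry":0,"rz":0},{"dx":0,"dy":0,"dz":0,"rx":0,"ry":0,"rz":0}])

```text
t: 24.25
eef_pos: [667.2, -23.7, 238.1]
tcp_rot: [3.142, -0.0, 1.451]
ft_force: [0.3, -1.0, 0.7]
opening: 0.802
```

Rise straight up, then swing clear to view.

Call:
play_rows(increments=[{"dx":0,"dy":0,"dz":-10,"rx":0,"ry":0,"rz":0},{"dx":0,"dy":0,"dz":-28,"rx":0,"ry":0,"rz":0},{"dx":0,"dy":0,"dz":-55,"rx":0,"ry":0,"rz":0},{"dx":0,"dy":0,"dz":-85,"rx":0,"ry":0,"rz":0},{"dx":0,"dy":0,"dz":-115,"rx":0,"ry":0,"rz":0},{"dx":0,"dy":0,"dz":-145,"rx":0,"ry":0,"rz":0},{"dx":0,"dy":0,"dz":-165,"rx":0,"ry":0,"rz":0},{"dx":0,"dy":0,"dz":-170,"rx":0,"ry":0,"rz":0}])

```text
t: 24.92
eef_pos: [667.0, -23.6, 412.9]
tcp_rot: [3.135, -0.0, 1.451]
ft_force: [0.1, -0.0, 0.7]
opening: 0.8
```

Call:
play_rows(increments=[{"dx":-20,"dy":0,"dz":0,"rx":0,"ry":0,"rz":0},{"dx":-55,"dy":0,"dz":0,"rx":0,"ry":0,"rz":0},{"dx":-95,"dy":0,"dz":0,"rx":0,"ry":0,"rz":0},{"dx":-135,"dy":0,"dz":0,"rx":0,"ry":0,"rz":0},{"dx":-175,"dy":0,"dz":0,"rx":0,"ry":0,"rz":0},{"dx":-215,"dy":0,"dz":0,"rx":0,"ry":0,"rz":0},{"dx":-255,"dy":0,"dz":0,"rx":0,"ry":0,"rz":0},{"dx":-290,"dy":0,"dz":0,"rx":0,"ry":0,"rz":0}])

```text
t: 25.58
eef_pos: [631.7, -314.0, 412.2]
tcp_rot: [3.136, -0.0, 1.451]
ft_force: [1.3, 0.0, 0.4]
opening: 0.801
```

```bash
python3 -c "
from h import *
st()
s=Cam('scene');t=Cam('top')
cv2.imwrite('pics/s0.png',t.im)
crop(br(t.im),190,130,290,245,5,'pics/s1.png')
crop(br(s.im),170,150,330,290,5,'pics/s2.png')
crop(br(s.im),0,0,512,384,1.5,'pics/s3.png')
"
```

```text
grasp [ 632.6 -314.   240.9] rot [ 3.1363e+00 -5.0000e-04  1.4507e+00] tx [0.12  0.993 0.   ]
```

View pics/s1.png

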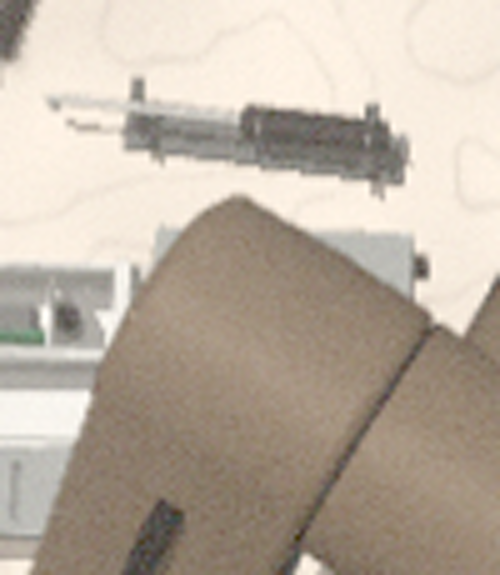

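View pics/s2.png

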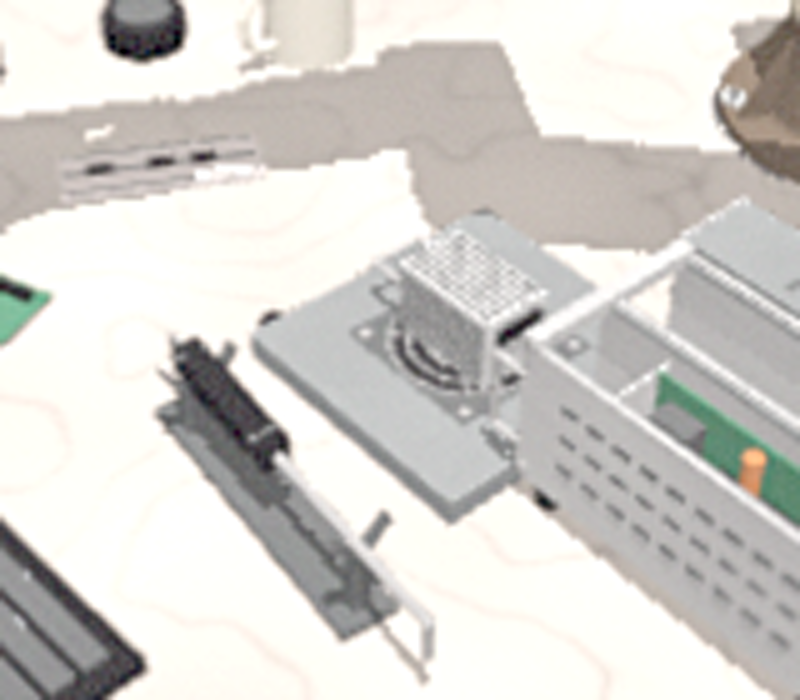

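View pics/s3.png

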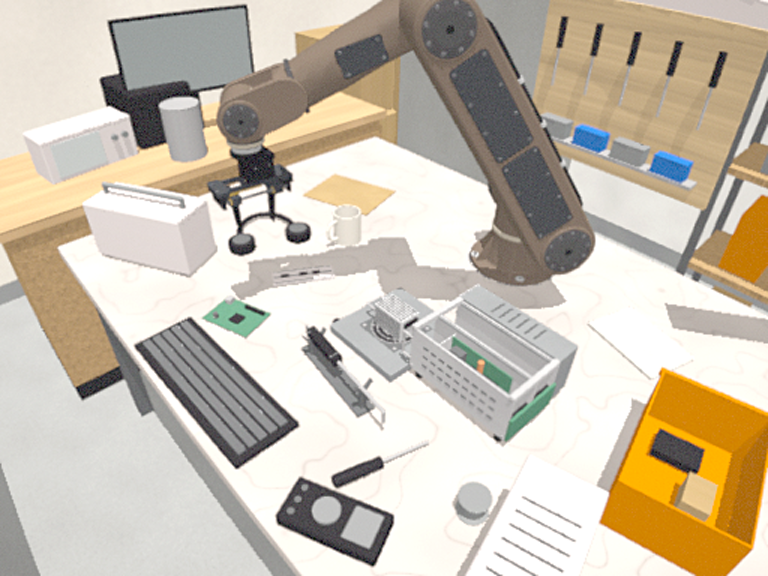

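```bash
python3 -c "
from h import *
a=cv2.imread('pics/top0.png')[140:172,195:275];b=cv2.imread('pics/s0.png')[140:172,195:275]
print('rest-area diff',cv2.absdiff(a,b).mean(), cv2.phaseCorrelate(np.float32(cv2.cvtColor(a,6)),np.float32(cv2.cvtColor(b,6))))
st(); print(env.job_done())"
```

```text
rest-area diff 13.166666666666666 ((0.03657132369863092, -0.054696386176210865), 0.8590434733778238)
grasp [ 632.  -316.6  240.3] rot [3.1365e+00 1.0000e-04 1.4466e+00] tx [ 0.124  0.992 -0.   ]
the job is handed in; nothing more can be done
None
```

The module is out of the rack and standing on the fan guard, the picker is back in its rest, and I handed the job in at about 26 s. I hooked the bail in the bay nearer the robot and drew the module out. I pushed it sideways with the picker's shaft along its side, pulled it about 3.5 mm further by the bail, and squared it with one last side push.

**Last checks**
- **Position:** the module's centre measured (477.5, 3.8) mm against the fan centre at about (477.8, 3.6).
- **Squareness:** the module's yaw read about -0.015 rad and the stage's about -0.014. The individual edge fits scatter by 0.01 to 0.03 rad, so the angle is only good to about 1°.
- **Upright:** it stands upright with its bail pointing away from the rack. I took these measurements after the last touch. In the final top picture the arm hid the module, but the scene view shows it unmoved.
- **Picker:** the rest area matches the starting picture to within 0.1 px. The mean pixel difference there was not zero (about 13), which I put down to arm shadow and noise.
- **Everything else:** by eye, nothing else on the bench moved in the final scene view. Contact forces never read above about 3 N.

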